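Load and lock the analyser's sample tray

TASK

Stand every sample jar that is on the bench upright in the sample tray, then push the loaded tray along the rollers, without lifting it, until it is fully home against the stop of the analyser's bay. Then lock it with both T-keys from the rack: pass each head lengthwise down through its own slot in the tray's flange and the plate below until the collar rests on the flange, give it a quarter turn so that the head lies crosswise beneath, and let go, leaving the other things on the bench where they are.

Things in the scene. Friction and masses are not known exactly. Their poses are not given: they have to be found in the camera images.
- tray: white open tray on the rollers, 140 (x) x 200 (y) x 40 high, walls and floor 5. Origin: centre of its underside, 38 above the bench; z up; pushed towards its -y. On its -x side (robot side) an 8 thick flange sticks out 70, 16 to 24 above its underside, with two through slots 68 long (y) x 27 wide (x). About 0.45 kg empty; rolls at about 1 N and stays where left.
- slot_a (a point): centre of the flange slot nearer the tray's +y end, at the flange's top face (62 above the bench): tray x -110, y +52, z 24 mm; slot long axis along the tray's y
- slot_b (a point): centre of the other flange slot: tray x -110, y -52, z 24 mm
- station: fixed docking station: track of 11 free rollers (24 dia, tops 38 above the bench) along its y, guide rails (tops 50 high, 3 play each side of the tray), and at the -y end the bay: end stop up to 75 high with its face at y -220, then an analyser housing 130 high from y -260 on. Origin on the bench on the track's centre line, z up.
- plate (a point): centre of the top face of the station's fixed lock plate beside the bay (station x -110, y -120, z 50 mm): 8 thick, 4 below the tray's flange, with two slots 74 (y) x 32 (x) that lie under the flange's slots when the tray is home; below it are 42 mm of free height for the key heads to turn in
- tray_home (a point): where the tray's origin is when it is home: station x 0, y -120, z 38 mm
- key_a: T-key upright in the rack, in the well at its +x end. Steel head bar 60 (x) x 20 x 14 thick at the bottom; shank 16 dia; collar 48 dia x 8; on top a flat black grip 46 (x, parallel to the head) x 16 (y) x 34 tall, to pinch across its y. Origin on the axis at the collar's underside: head 28 to 42 below it, grip 8 to 42 above. z up. 180 g. Alike after a half turn.
- key_b: T-key upright in the rack, in the well at its -x end. Steel head bar 60 (x) x 20 x 14 thick at the bottom; shank 16 dia; collar 48 dia x 8; on top a flat black grip 46 (x, parallel to the head) x 16 (y) x 34 tall, to pinch across its y. Origin on the axis at the collar's underside: head 28 to 42 below it, grip 8 to 42 above. z up. 180 g. Alike after a half turn.
- rack: fixed grey key rack, 174 (x) x 46 (y) x 50 high, two wells in line along x, 75 x 30, at x +41.5 and -41.5; the keys' collars rest on its top, so a key is lifted straight up about 60 to come free. Origin at the centre of its underside.
- jar1: squat closed sample jar, white with a flat lid of the same diameter, 56 dia x 72 high, about 160 g, standing on the bench. Origin at the centre of its underside, z up. All four are alike; three or four of them are there, the others are absent (None).
- jar2: squat closed sample jar, white with a flat lid of the same diameter, 56 dia x 72 high, about 160 g, standing on the bench. Origin at the centre of its underside, z up. All four are alike; three or four of them are there, the others are absent (None).
- jar3: squat closed sample jar, white with a flat lid of the same diameter, 56 dia x 72 high, about 160 g, standing on the bench. Origin at the centre of its underside, z up. All four are alike; three or four of them are there, the others are absent (None).
- jar4: squat closed sample jar, white with a flat lid of the same diameter, 56 dia x 72 high, about 160 g, standing on the bench. Origin at the centre of its underside, z up. All four are alike; three or four of them are there, the others are absent (None).
- beaker: bystander, leave alone: clear straight-sided beaker, open, 68 dia x 85 high. Origin at the centre of its underside, z up
- reagent: bystander, leave alone: small amber bottle, 56 dia x 100 high. Origin at the centre of its underside, z up
- tipbox: bystander, leave alone: flat blue closed box, 85 x 120 x 60 high. Origin at the centre of its underside, z up
Mind the look-alikes: they are no part of the job. What is shaped like the jar1 but purple or yellow is not meant.

How it is judged:
On the way, in this order (a step that is already met when the one before it is completed fails the run):
1. every jar present stands upright in the tray (x of jar1 in the frame of tray between -0.045 and 0.045 m and y of jar1 in the frame of tray between -0.076 and 0.076 m and z of jar1 in the frame of tray between -0.002 and 0.015 m and angle between each of jar1, jar2, jar3, jar4's own z axis and vertical below 0.15 rad and x of jar2 in the frame of tray between -0.045 and 0.045 m and y of jar2 in the frame of tray between -0.076 and 0.076 m and z of jar2 in the frame of tray between -0.002 and 0.015 m and x of jar3 in the frame of tray between -0.045 and 0.045 m and y of jar3 in the frame of tray between -0.076 and 0.076 m and z of jar3 in the frame of tray between -0.002 and 0.015 m and x of jar4 in the frame of tray between -0.045 and 0.045 m and y of jar4 in the frame of tray between -0.076 and 0.076 m and z of jar4 in the frame of tray between -0.002 and 0.015 m), for 0.2 s.
2. the tray is home in the bay, the jars in it (all of step 1 and horizontal distance between tray and tray_home below 0.008 m and z of tray in the frame of station between 0.032 and 0.044 m and angle between the y axis of tray and the y axis of station, either way round below 0.05 rad), for 0.2 s.
3. both T-keys are through their slots, turned crosswise, collars on the flange (((horizontal distance between key_a and slot_a below 0.012 m and z of key_a in the frame of slot_a between -0.004 and 0.005 m) or (horizontal distance between key_a and slot_b below 0.012 m and z of key_a in the frame of slot_b between -0.004 and 0.005 m)) and angle between the x axis of each of key_a, key_b and the x axis of tray, either way round below 0.3 rad and angle between each of key_a, key_b's own z axis and vertical below 0.12 rad and ((horizontal distance between key_b and slot_a below 0.012 m and z of key_b in the frame of slot_a between -0.004 and 0.005 m) or (horizontal distance between key_b and slot_b below 0.012 m and z of key_b in the frame of slot_b between -0.004 and 0.005 m))), for 0.2 s.
At the end, for the whole second after the job is handed in: Every jar upright (0.15 rad) on the tray floor; tray on the rollers within 8 mm of home, square within 0.05 rad; each key in its own slot within 12 mm, collar on the flange (5 mm), upright within 0.12 rad, head crosswise within 0.3 rad; all at rest (all of step 2 and all of step 3 and linear speed of each of tray, key_a, key_b, jar1, jar2, jar3, jar4 below 0.02 m/s); the robot touches nothing.
It fails at once if the tray is lifted off the rollers or tipped (z of tray in the frame of station above 0.055 m or angle between tray's own z axis and vertical above 0.15 rad).
It fails at once if a bystander is pushed more than 5 cm or knocked over (distance of any of beaker, reagent, tipbox from where it was at the start of the episode above 0.05 m or angle between any of beaker, reagent, tipbox's own z axis and vertical above 0.5 rad).
Of jar1, jar2, jar3, jar4 only 3 to 4 are there at a start; the rules pass over those that are not, and their reading is None.
At some moment in a run one of jar1, jar2, jar3, jar4 may be knocked a few centimetres aside while the robot is not near it.
It also fails if it takes over 208 s, if anything falls off the work surface, if the arm or the gripper's body presses on something with over 40 N, if the wrist force passes 120 N, or if a joint passes its speed limit or range.

ROBOT

A 6-joint arm with a two-finger parallel gripper is mounted at the origin on the work surface. World frame = base frame: x ahead of the robot, y to its left, z up, the work surface at z = 0. Lengths are in m, angles in rad, forces in N, time in s.
With the tool pointing down it reaches from about 0.25 to 0.8 m from the base axis. Payload 8.5 kg.
Tool frame: the origin (TCP) lies between the finger pads; the fingertips stand 11 mm ahead of it and the grasp point (between the pads) lies 8 mm behind it; z points along the fingers, y is the line along which they close (so a half turn about z gives the same grasp; the last joint's range is limited). The gripper opens to 85 mm and grips with 20 to 120 N. Pads are 22 mm wide; open, the fingers measure 114 mm over their backs; the gripper's body (76 mm by 85 mm) begins 54 mm behind the grasp point. The pads swing forward as they close: fully open they stand 13 mm farther back than shut.
Start: joints at [1.2, 0.238, -0.013, 1.319, 0, 1.571], TCP at [0.19, 0.489, 0.242] pointing down, gripper open.
Joint ranges: [-2.66, 2.66], [-1.03, 1.9], [-1.14, 1.46], [-1.82, 2.27], [-1.45, 1.34], [-3.14, 3.14]. Speed limits (rad/s): [2.22, 2.22, 2.79, 3.14, 3.14, 3.14].

INTERFACE

Orientations are given as [roll, pitch, yaw] about the fixed x, y, z axes, in that order (R = Rz(yaw) Ry(pitch) Rx(roll)).
In Python, from bench import readout, imaging, ticket gives the robot as it stands.
- The arm moves only by the tool jog_arm, never from a script. Its argument "moves" is a list of rows, each a list of 3 entries, a list of its own where there are three numbers: the shift along the tool's x, y, z in cm, then the turn, a rotation vector about the tool's x, y, z in rad, then the finger opening in cm, from 0 to 8.54. In form: [[[dx, dy, dz], [wx, wy, wz], jaw], ...]. A call has exactly 8 rows; each row shifts and turns the commanded pose from where the row before left it, along the tool's axes as they then stand; what a row does not reach is not made up. A row lasts 1/12 s, in which the tool goes at most 41.7 mm and 7.16 degrees, less where a joint would pass 70% of its speed; a pose out of reach is approached as far as the arm can. A call is refused whole if a number of a shift passes 4.17 or a number of a turn 0.125, either way. A call with a gripper value outside its range is refused whole. The fingers move at their own pace and stop on an object; the grip force is fixed at half the most. Time passes only in rows, so rows that do not move let the fingers close, or fill a call up. It gives the time, the measured TCP pose, the force, the opening and the grip force at its end, in the units of the state.
- readout.get_state(): the state, without advancing time (a new reading comes with each control period).
- imaging.read_camera(name): name is "side" or "top" or "wrist"; returns (picture, depth): 384x512x3 uint8, blue, green, red; 384x512 float32, m along the optical axis (not along the pixel's ray), 0 where there is no reading.
- imaging.calibration(name): a dict with "fx", "fy", "cx", "cy" (pixels), "rvec" (rotation vector, rad) and "tvec" (3), from world to camera coordinates, as OpenCV has them. Camera axes: x right, y down, z forward; pixel columns grow to the right and rows downward; lengths in m; the calibration is good to about 2 mm. A picture is of the moment at which its call begins: read the wrist's pose just before it. calibration takes no time and is no camera call; for the wrist camera it gives the pose at the moment of the call.
- ticket.job_done(): hands the job in; it is judged then, once.
The state is a dict: "time_s": time; "joints": joint angles; "joint_vel": joint speeds; "effort": joint torques, N m; "ee_pos": TCP position; "eef_rot": TCP orientation; "ft_force": force on the tool from outside, world axes, zero at the start; "moment": the same for the moment, N m; "finger_gap": finger opening in m; "grasp_force": force on a finger pad.
Only numpy, scipy, OpenCV 4.12 (cv2) and the standard library are available. Lean on these libraries where they do the work, as an engineer would, in place of code of your own. Each camera call takes 0.05 s, during which the arm holds its last target. There are 200 camera calls.

## Working session

There is one attempt and no reset: what is moved stays moved. The work goes in short steps, Python scripts to look and compute and a tool call to move; the robot and the scene stay as the last step left them, time stands still between calls to the robot, and variables do not carry over. Pictures are saved under pics/ and viewed, at most 14 in all, crops included, and the job is handed in when it is done.

Besides the shell and the picture viewer there is one more tool, called by a JSON object that holds its "api" and its "payload". jog_arm: Moves the arm, as the interface text tells. Its arguments: {"type":"object","properties":{"moves":{"type":"array"}},"required":["moves"]}

```bash
mkdir -p pics; cat > h.py <<'E'
import numpy as np, cv2
from bench import readout, imaging, ticket
from scipy.spatial.transform import Rotation as R
def shot(n,save=None):
    c=imaging.calibration(n); im,d=imaging.read_camera(n)
    if save: cv2.imwrite('pics/'+save,im)
    M=cv2.Rodrigues(np.array(c['rvec'],float))[0]; t=np.array(c['tvec'],float).ravel()
    v,u=np.mgrid[:384,:512]
    P=np.stack([(u-c['cx'])/c['fx']*d,(v-c['cy'])/c['fy']*d,d],-1)
    W=(P-t)@M
    W[d==0]=np.nan
    return im,d,W
E
python3 - <<'E'
from h import *
print(readout.get_state())
for n in('top','side'):
    im,d,W=shot(n,n+'0.png'); np.savez('/tmp/'+n,im=im,d=d,W=W)
a=[cv2.imread(f'pics/{n}0.png') for n in('top','side')]
E
```

```text
{'time_s': 0.0, 'joints': array([ 1.20001176e+00,  2.38771483e-01, -1.42633920e-02,  1.31921547e+00,
        2.99085732e-05,  1.57079673e+00]), 'joint_vel': array([-1.43209358e-03,  1.30043880e-03, -1.47569969e-05,  2.80540927e-04,
       -3.87101515e-04, -1.18453926e-03]), 'effort': array([ 5.52821111e-04, -5.38778865e+01,  3.46443701e+01,  1.82641513e-02,
        2.00002114e-04,  6.02052594e-07]), 'ee_pos': array([0.19007456, 0.48894202, 0.24167895]), 'eef_rot': array([-3.14013863e+00, -2.99079617e-05,  2.77080764e+00]), 'ft_force': array([ 0.3194738 , -0.48997354, -0.57813086]), 'moment': array([0.10178315, 0.02499918, 0.05290412]), 'grasp_force': 0.0, 'finger_gap': 0.0850887584116698}
```

View pics/top0.png

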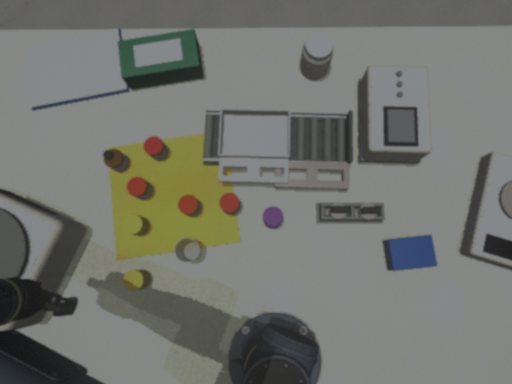

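View pics/side0.png

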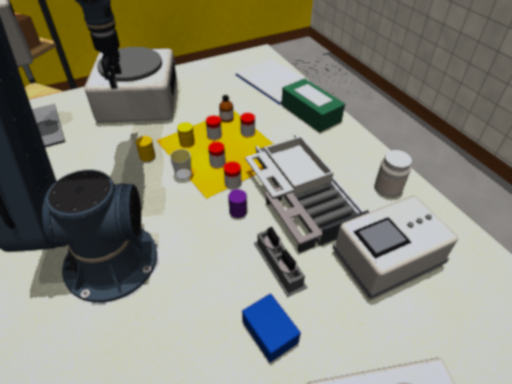

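The top view shows four white bodies with red lids, at (154,147), (137,187), (189,205) and (230,203). The look-alikes are yellow at (135,225) and (134,280), and purple at (272,217). The beaker is at (192,250), the amber bottle at (114,158) and the white bottle at (318,50). The red-lidded white ones fit "jar", and I'll confirm this in a crop while measuring.

```bash
python3 - <<'E'
from h import *
T=np.load('/tmp/top.npz');S=np.load('/tmp/side.npz')
a=cv2.resize(T['im'][90:300,90:390],(780,546),interpolation=cv2.INTER_CUBIC)
s=cv2.resize(S['im'][80:300,130:370],(600,550),interpolation=cv2.INTER_CUBIC)
cv2.imwrite('pics/c0.png',cv2.convertScaleAbs(a,alpha=1.4)); cv2.imwrite('pics/c1.png',cv2.convertScaleAbs(s,alpha=1.4))
for n,D in(('top',T),('side',S)):
    hsv=cv2.cvtColor(D['im'],cv2.COLOR_BGR2HSV);W=D['W']
    for col,m in(('red',((hsv[...,0]<8)|(hsv[...,0]>172))&(hsv[...,1]>130)&(hsv[...,2]>70)),('purple',(abs(hsv[...,0].astype(int)-140)<15)&(hsv[...,1]>100))):
        k,l,st,c=cv2.connectedComponentsWithStats(m.astype(np.uint8))
        for i in range(1,k):
            if st[i,4]>60:
                w=W[l==i]; w=w[w[:,2]>.055]
                if len(w)<10: continue
                t=w[w[:,2]>np.nanpercentile(w[:,2],90)-.01]
                print(n,col,c[i].round(),st[i,4],np.nanmedian(w,0).round(3),'mid',((t.max(0)+t.min(0))/2).round(3),np.ptp(t,0).round(3))
W=T['W']
for u,v in[(255,135),(206,112),(225,180),(285,180),(278,172),(325,175),(345,185),(255,115),(290,135),(220,135),(320,212),(350,212),(380,212),(400,125),(192,250),(412,252)]:
    print((u,v),W[v,u].round(3))
E
```

```text
top red [153. 146.] 252 [0.586 0.342 0.072] mid [0.587 0.343 0.071] [0.051 0.05  0.012]
top red [137. 186.] 258 [0.469 0.383 0.072] mid [0.468 0.383 0.072] [0.049 0.05  0.011]
top red [229. 203.] 266 [0.422 0.124 0.072] mid [0.422 0.124 0.072] [0.05  0.049 0.012]
top red [188. 204.] 244 [0.419 0.238 0.072] mid [0.418 0.238 0.072] [0.047 0.045 0.011]
side red [247. 119.] 145 [0.584 0.333 0.071] mid [0.587 0.341 0.07 ] [0.048 0.055 0.012]
side red [213. 121.] 151 [0.467 0.373 0.071] mid [0.471 0.378 0.071] [0.054 0.056 0.014]
side red [216. 149.] 162 [0.415 0.227 0.071] mid [0.417 0.232 0.069] [0.046 0.047 0.012]
side red [232. 169.] 199 [0.42  0.114 0.071] mid [0.423 0.122 0.07 ] [0.048 0.053 0.012]
side purple [237. 203.] 410 [ 0.383 -0.004  0.071] mid [0.385 0.002 0.07 ] [0.052 0.055 0.012]
(255, 135) [0.626 0.055 0.044]
(206, 112) [0.699 0.201 0.04 ]
(225, 180) [0.488 0.138 0.063]
(285, 180) [ 0.489 -0.03   0.06 ]
(278, 172) [ 0.514 -0.011  0.05 ]
(325, 175) [ 0.517 -0.151 -0.001]
(345, 185) [ 0.477 -0.199  0.049]
(255, 115) [0.689 0.056 0.04 ]
(290, 135) [ 0.63  -0.047  0.033]
(220, 135) [0.616 0.153 0.076]
(320, 212) [ 0.401 -0.129  0.04 ]
(350, 212) [ 0.401 -0.211  0.047]
(380, 212) [ 0.401 -0.295  0.043]
(400, 125) [ 0.622 -0.333  0.137]
(192, 250) [0.296 0.235 0.005]
(412, 252) [ 0.291 -0.372  0.056]
```

View pics/c0.png

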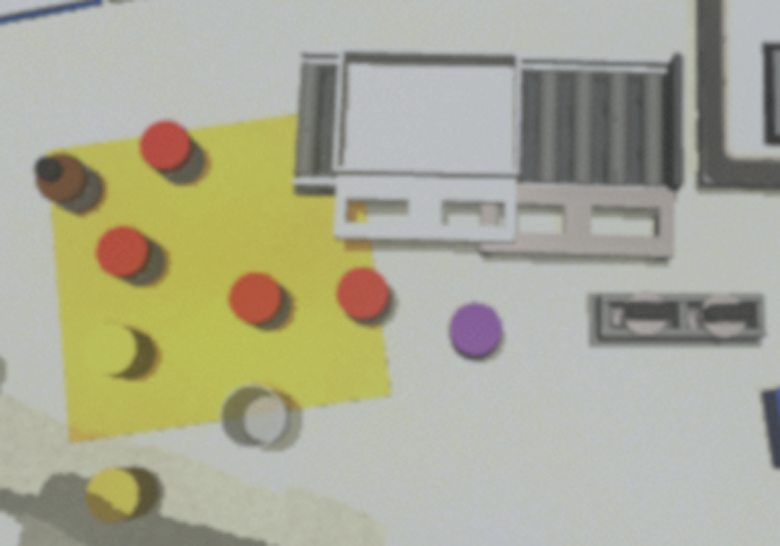

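View pics/c1.png

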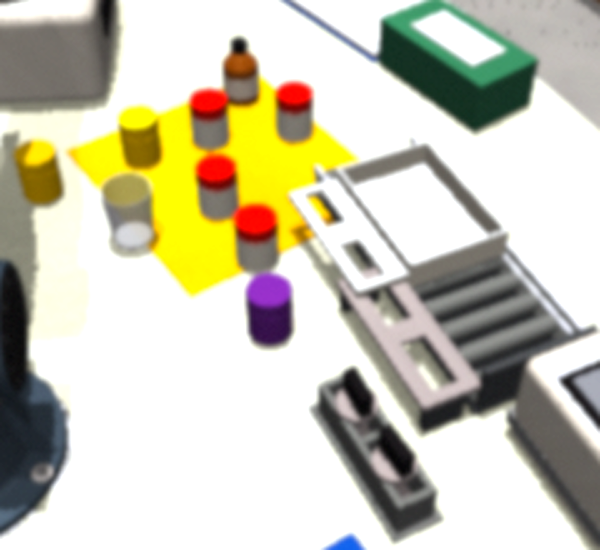

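In the crops, the four red-lidded white jars are clear, distinct from the plain yellow and purple cylinders. The tray with its flange slots, the lock plate and the rack with two black grips can all be seen. I'll turn the tool to yaw 0 and fit the tray pose.

{"api": "jog_arm", "payload": {"moves": [[[0,0,0],[0,0,0.12],8.5],[[0,0,0],[0,0,0.12],8.5],[[0,0,0],[0,0,0.12],8.5],[[0,0,0],[0,0,0.12],8.5],[[0,0,0],[0,0,0.12],8.5],[[0,0,0],[0,0,0.12],8.5],[[0,0,0],[0,0,0.12],8.5],[[0,0,0],[0,0,0.12],8.5]]}}

```text
time_s: 0.77
ee_pos: [0.1901, 0.4891, 0.2419]
eef_rot: [-3.141, 0.001, 1.805]
ft_force: [0.2, -0.0, -1.0]
finger_gap: 0.085
grasp_force: 0.0
```

{"api": "jog_arm", "payload": {"moves": [[[0,0,0],[0,0,0.12],8.5],[[0,0,0],[0,0,0.12],8.5],[[0,0,0],[0,0,0.12],8.5],[[0,0,0],[0,0,0.12],8.5],[[0,0,0],[0,0,0.12],8.5],[[0,0,0],[0,0,0.12],8.5],[[0,0,0],[0,0,0.12],8.5],[[0,0,0],[0,0,0.12],8.5]]}}

```text
time_s: 1.43
ee_pos: [0.27, 0.4442, 0.2419]
eef_rot: [-3.067, 0.011, 0.983]
ft_force: [1.0, 0.5, -0.5]
finger_gap: 0.085
grasp_force: 0.0
```

{"api": "jog_arm", "payload": {"moves": [[[0,0,0],[0,0,0.12],8.5],[[0,0,0],[0,0,0.12],8.5],[[0,0,0],[0,0,0.12],8.5],[[0,0,0],[0,0,0.12],8.5],[[0,0,0],[0,0,0.12],8.5],[[0,0,0],[0,0,0.12],8.5],[[0,0,0],[0,0,0.12],8.5],[[0,0,0],[0,0,0.011],8.5]]}}

```text
time_s: 2.1
ee_pos: [0.4095, 0.2717, 0.2418]
eef_rot: [-2.923, 0.134, 0.456]
ft_force: [-0.8, 0.4, -0.2]
finger_gap: 0.085
grasp_force: 0.0
```

```bash
cat >> h.py <<'E'
def jars(W=None,im=None):
    if W is None: im,_,W=shot('top')
    h=cv2.cvtColor(im,cv2.COLOR_BGR2HSV)
    m=((h[...,0]<8)|(h[...,0]>172))&(h[...,1]>130)&(h[...,2]>60)
    k,l,st,c=cv2.connectedComponentsWithStats(m.astype(np.uint8)); o=[]
    for i in range(1,k):
        if st[i,4]>80:
            o.append((np.nanmedian(W[l==i],0).round(3).tolist(),int(st[i,4])))
    return o
def st():
    s=readout.get_state(); print('t',round(s['time_s'],2),'tcp',np.round(s['ee_pos'],4),'rot',np.round(s['eef_rot'],3),'F',np.round(s['ft_force'],1),'gap',round(s['finger_gap'],4),'gf',round(s['grasp_force'],1),'j',np.round(s['joints'],2)); return s
E
python3 - <<'E'
from h import *
st(); print(jars())
T=np.load('/tmp/top.npz');W=T['W']
def rect(n,b):
    x0,x1,y0,y1,z0,z1=b
    m=(W[...,0]>x0)&(W[...,0]<x1)&(W[...,1]>y0)&(W[...,1]<y1)&(W[...,2]>z0)&(W[...,2]<z1)
    m=m.astype(np.uint8); k,l,s,c=cv2.connectedComponentsWithStats(m)
    if k<2: print(n,'none');return
    i=1+s[1:,4].argmax(); p=W[l==i]
    print(n,len(p),cv2.minAreaRect((p[:,:2]*1000).astype(np.float32)),'z',np.median(p[:,2]).round(4))
rect('floor',(.5,.75,-.1,.2,.036,.05))
rect('flange',(.45,.56,-.1,.2,.055,.068))
rect('plate',(.45,.56,-.3,.0,.043,.055))
rect('rack',(.36,.44,-.32,-.08,.03,.1))
rect('stop',(.5,.75,-.25,-.15,.06,.08))
rect('bottle',(.45,.7,.4,.55,.02,.12))
rect('tipbox',(.2,.4,-.5,-.25,.02,.12))
E
```

```text
t 2.1 tcp [0.4095 0.2717 0.2418] rot [-2.923  0.134  0.456] F [-0.8  0.4 -0.2] gap 0.085 gf 0.0 j [0.45 0.28 0.01 1.44 0.22 3.14]
[([0.424, 0.125, 0.072], 271)]
floor 2637 ((628.2158203125, 57.785186767578125), (190.3971710205078, 122.9767074584961), 88.77997589111328) z 0.043
flange 1332 ((517.9409790039062, 60.91865539550781), (198.44424438476562, 72.21481323242188), 88.66280364990234) z 0.0618
plate 1173 ((506.2447204589844, -108.70298767089844), (209.63037109375, 79.45055389404297), 87.02059173583984) z 0.0498
rack 981 ((403.65899658203125, -215.689453125), (174.30592346191406, 48.40562057495117), 89.96575164794922) z 0.0549
stop 209 ((613.5330810546875, -212.2561492919922), (9.47185230255127, 148.0697021484375), 88.5006332397461) z 0.0739
bottle 419 ((549.4781494140625, 457.8890075683594), (49.53287887573242, 56.01445007324219), 57.6795654296875) z 0.0677
tipbox 1537 ((289.2163391113281, -369.6733093261719), (85.09037017822266, 121.10883331298828), 6.547017574310303) z 0.0593
```

Joint 6 reached its limit, because its sign is opposite to what I assumed: yaw = j1 + π − j6. So yaw π is the right choice. I'll turn back.

{"api": "jog_arm", "payload": {"moves": [[[0,0,0],[0,0,-0.12],8.5],[[0,0,0],[0,0,-0.12],8.5],[[0,0,0],[0,0,-0.12],8.5],[[0,0,0],[0,0,-0.12],8.5],[[0,0,0],[0,0,0],8.5],[[0,0,0],[0,0,0],8.5],[[0,0,0],[0,0,0],8.5],[[0,0,0],[0,0,0],8.5]]}}

```text
time_s: 2.82
ee_pos: [0.4073, 0.2759, 0.2425]
eef_rot: [-2.887, 0.017, 0.93]
ft_force: [0.3, -0.1, -0.5]
finger_gap: 0.085
grasp_force: 0.0
```

```bash
cat >> h.py <<'E'
def go(p,yaw=np.pi):
    "shift (cm, tool axes now) and rotvec (tool axes) to reach TCP p pointing down with yaw"
    s=st(); A=R.from_euler('xyz',s['eef_rot']); B=R.from_euler('xyz',[np.pi,0,yaw])
    print('shift if turned first',(B.inv().apply(np.array(p)-s['ee_pos'])*100).round(2),'now-axes',(A.inv().apply(np.array(p)-s['ee_pos'])*100).round(2),'turn',(A.inv()*B).as_rotvec().round(3))
E
python3 - <<'E'
from h import *
go([.42,.25,.242])
E
```

```text
t 2.82 tcp [0.4073 0.2759 0.2425] rot [-2.887  0.017  0.93 ] F [ 0.3 -0.1 -0.5] gap 0.085 gf 0.0 j [0.46 0.27 0.01 1.44 0.22 2.66]
shift if turned first [-1.27 -2.59  0.05] now-axes [-1.31  2.51 -0.58] turn [-0.16  -0.272 -2.199]
```

{"api": "jog_arm", "payload": {"moves": [[[0,0,0],[-0.0084,-0.0143,-0.1157],8.5],[[0,0,0],[-0.0084,-0.0143,-0.1157],8.5],[[0,0,0],[-0.0084,-0.0143,-0.1157],8.5],[[0,0,0],[-0.0084,-0.0143,-0.1157],8.5],[[0,0,0],[-0.0084,-0.0143,-0.1157],8.5],[[0,0,0],[-0.0084,-0.0143,-0.1157],8.5],[[0,0,0],[-0.0084,-0.0143,-0.1157],8.5],[[0,0,0],[-0.0084,-0.0143,-0.1157],8.5]]}}

```text
time_s: 3.48
ee_pos: [0.4075, 0.2757, 0.2424]
eef_rot: [-2.985, -0.067, 1.865]
ft_force: [-0.4, 0.3, 0.6]
finger_gap: 0.0854
grasp_force: 0.0
```

{"api": "jog_arm", "payload": {"moves": [[[0,0,0],[-0.0084,-0.0143,-0.1157],8.5],[[0,0,0],[-0.0084,-0.0143,-0.1157],8.5],[[0,0,0],[-0.0084,-0.0143,-0.1157],8.5],[[0,0,0],[-0.0084,-0.0143,-0.1157],8.5],[[0,0,0],[-0.0084,-0.0143,-0.1157],8.5],[[0,0,0],[-0.0084,-0.0143,-0.1157],8.5],[[0,0,0],[-0.0084,-0.0143,-0.1157],8.5],[[0,0,0],[-0.0084,-0.0143,-0.1157],8.5]]}}

```text
time_s: 4.15
ee_pos: [0.4074, 0.2758, 0.2425]
eef_rot: [-3.11, -0.038, 2.799]
ft_force: [-0.1, 0.2, -0.0]
finger_gap: 0.0848
grasp_force: 0.0
```

{"api": "jog_arm", "payload": {"moves": [[[0,0,0],[-0.0084,-0.0143,-0.1157],8.5],[[0,0,0],[-0.0084,-0.0143,-0.1157],8.5],[[0,0,0],[-0.0084,-0.0143,-0.1157],8.5],[[0,0,0],[0,0,0],8.5],[[0,0,0],[0,0,0],8.5],[[0,0,0],[0,0,0],8.5],[[0,0,0],[0,0,0],8.5],[[0,0,0],[0,0,0],8.5]]}}

```text
time_s: 4.82
ee_pos: [0.4077, 0.2757, 0.2424]
eef_rot: [3.142, -0.001, 3.14]
ft_force: [0.3, 0.7, 0.6]
finger_gap: 0.0851
grasp_force: 0.0
```

```bash
python3 - <<'E'
from h import *
go([.586,.342,.22]); print(jars())
E
```

```text
t 4.82 tcp [0.4077 0.2757 0.2424] rot [ 3.142e+00 -1.000e-03  3.140e+00] F [0.3 0.7 0.6] gap 0.0851 gf 0.0 j [ 0.59  0.18 -0.09  1.3   0.    0.6 ]
shift if turned first [-17.83   6.63   2.24] now-axes [-17.83   6.66   2.23] turn [ 0.    -0.001 -0.001]
[([0.586, 0.342, 0.072], 254), ([0.422, 0.124, 0.072], 270)]
```

{"api": "jog_arm", "payload": {"moves": [[[-2.97,1.11,0],[0,0,0],8.5],[[-2.97,1.11,0],[0,0,0],8.5],[[-2.97,1.11,0],[0,0,0],8.5],[[-2.97,1.11,0],[0,0,0],8.5],[[-2.97,1.11,0],[0,0,0],8.5],[[-2.98,1.1,0],[0,0,0],8.5],[[0,0,2],[0,0,0],8.5],[[0,0,2],[0,0,0],8.5]]}}

```text
time_s: 5.53
ee_pos: [0.5884, 0.3433, 0.2017]
eef_rot: [3.14, 0.002, 3.141]
ft_force: [-0.5, -0.8, -0.4]
finger_gap: 0.0854
grasp_force: 0.0
```

{"api": "jog_arm", "payload": {"moves": [[[0,0,2],[0,0,0],8.5],[[0,0,2],[0,0,0],8.5],[[0,0,2],[0,0,0],8.5],[[0,0,2],[0,0,0],8.5],[[0,0,0],[0,0,0],8.5],[[0,0,0],[0,0,0],8.5],[[0,0,0],[0,0,0],8.5],[[0,0,0],[0,0,0],8.5]]}}

```text
time_s: 6.2
ee_pos: [0.5865, 0.3428, 0.1241]
eef_rot: [3.14, 0.002, -3.141]
ft_force: [0.8, -0.9, 0.6]
finger_gap: 0.0847
grasp_force: 0.0
```

```bash
python3 - <<'E'
from h import *
go([.586,.342,.052])
im,d,W=shot('wrist','w0.png')
print(jars(W,im))
E
```

```text
t 6.2 tcp [0.5865 0.3428 0.1241] rot [ 3.140e+00  2.000e-03 -3.141e+00] F [ 0.8 -0.9  0.6] gap 0.0847 gf 0.0 j [0.53 0.55 0.17 1.19 0.   0.53]
shift if turned first [ 0.05 -0.08  7.21] now-axes [ 0.06 -0.09  7.21] turn [0.002 0.002 0.001]
[([0.473, 0.381, 0.071], 5957), ([0.583, 0.342, 0.071], 4515)]
```

{"api": "jog_arm", "payload": {"moves": [[[0,0,2],[0,0,0],8.5],[[0,0,2],[0,0,0],8.5],[[0,-0.05,1.6],[0,0,0],8.5],[[0,0,1.6],[0,0,0],8.5],[[0,0,0],[0,0,0],8.5],[[0,0,0],[0,0,0],5],[[0,0,0],[0,0,0],5],[[0,0,0],[0,0,0],5]]}}

```text
time_s: 6.92
ee_pos: [0.5868, 0.3426, 0.0527]
eef_rot: [3.139, 0.002, -3.141]
ft_force: [0.9, -0.7, -0.2]
finger_gap: 0.055
grasp_force: 63.3
```

{"api": "jog_arm", "payload": {"moves": [[[0,0,0],[0,0,0],5],[[0,0,0],[0,0,0],5],[[0,0,0],[0,0,0],5],[[0,0,0],[0,0,0],5],[[0,0,0],[0,0,0],5],[[0,0,-1],[0,0,0],5],[[0,0,-2],[0,0,0],5],[[0,0,-2],[0,0,0],5]]}}

```text
time_s: 7.58
ee_pos: [0.5851, 0.3414, 0.1013]
eef_rot: [-3.141, -0.002, -3.141]
ft_force: [0.0, -0.2, -1.0]
finger_gap: 0.0545
grasp_force: 63.6
```

{"api": "jog_arm", "payload": {"moves": [[[0,0,-2],[0,0,0],5],[[0,0,-2],[0,0,0],5],[[0,0,-2],[0,0,0],5],[[0,0,-2],[0,0,0],5],[[0,0,-2],[0,0,0],5],[[0,0,0],[0,0,0],5],[[0,0,0],[0,0,0],5],[[0,0,0],[0,0,0],5]]}}

```text
time_s: 8.25
ee_pos: [0.5854, 0.3416, 0.1999]
eef_rot: [-3.141, -0.001, -3.141]
ft_force: [0.1, -0.3, -2.5]
finger_gap: 0.0543
grasp_force: 63.7
```

```bash
python3 - <<'E'
from h import *
go([.656,.103,.096])
E
```

```text
t 8.25 tcp [0.5854 0.3416 0.1999] rot [-3.141e+00 -1.000e-03 -3.141e+00] F [ 0.1 -0.3 -2.5] gap 0.0543 gf 63.7 j [0.53 0.52 0.31 1.37 0.   0.53]
shift if turned first [ -7.06 -23.86  10.39] now-axes [ -7.05 -23.86  10.39] turn [-0.    -0.001  0.001]
```

{"api": "jog_arm", "payload": {"moves": [[[-0.7,-2.4,0],[0,0,0],5],[[-0.7,-2.4,0],[0,0,0],5],[[-0.7,-2.4,0],[0,0,0],5],[[-0.7,-2.4,0],[0,0,0],5],[[-0.7,-2.4,0],[0,0,0],5],[[-0.7,-2.4,0],[0,0,0],5],[[-0.7,-2.4,0],[0,0,0],5],[[-0.7,-2.4,0],[0,0,0],5]]}}

```text
time_s: 8.92
ee_pos: [0.6413, 0.1485, 0.1987]
eef_rot: [-3.141, -0.003, -3.141]
ft_force: [0.4, 0.0, -1.8]
finger_gap: 0.0544
grasp_force: 63.8
```

{"api": "jog_arm", "payload": {"moves": [[[-0.7,-2.4,0],[0,0,0],5],[[-0.75,-2.26,0],[0,0,0],5],[[0,0,0],[0,0,0],5],[[0,0,2],[0,0,0],5],[[0,0,2],[0,0,0],5],[[0,0,2],[0,0,0],5],[[0,0,2],[0,0,0],5],[[0,0,0],[0,0,0],5]]}}

```text
time_s: 9.58
ee_pos: [0.6533, 0.1031, 0.115]
eef_rot: [-3.141, -0.009, -3.141]
ft_force: [-2.1, -0.5, -2.5]
finger_gap: 0.0546
grasp_force: 63.9
```

{"api": "jog_arm", "payload": {"moves": [[[0,0,1],[0,0,0],5],[[0,0,0.9],[0,0,0],5],[[0,0,0.4],[0,0,0],5],[[0,0,0],[0,0,0],5],[[0,0,0],[0,0,0],5],[[0,0,0],[0,0,0],6.6],[[0,0,0],[0,0,0],6.6],[[0,0,0],[0,0,0],6.6]]}}

```text
time_s: 10.25
ee_pos: [0.6569, 0.1034, 0.0982]
eef_rot: [3.141, 0.001, -3.141]
ft_force: [-0.4, 0.3, 0.4]
finger_gap: 0.0659
grasp_force: 0.0
```

{"api": "jog_arm", "payload": {"moves": [[[0,0,-1],[0,0,0],6.6],[[0,0,-2],[0,0,0],6.6],[[0,0,-2],[0,0,0],6.6],[[0,0,-2],[0,0,0],8.5],[[0,0,-2],[0,0,0],8.5],[[0,0,-2],[0,0,0],8.5],[[0,0,-2],[0,0,0],8.5],[[0,0,0],[0,0,0],8.5]]}}

```text
time_s: 10.92
ee_pos: [0.658, 0.1035, 0.233]
eef_rot: [3.14, 0.007, -3.141]
ft_force: [-0.6, -0.6, 0.2]
finger_gap: 0.085
grasp_force: 0.0
```

```bash
python3 - <<'E'
from h import *
go([.469,.383,.2]); im,d,W=shot('wrist','w1.png');print(jars(W,im)); print(jars())
E
```

```text
t 10.92 tcp [0.658  0.1035 0.233 ] rot [ 3.14   0.007 -3.141] F [-0.6 -0.6  0.2] gap 0.085 gf 0.0 j [0.16 0.49 0.34 1.42 0.   0.15]
shift if turned first [18.9  27.95  3.3 ] now-axes [18.9  27.97  3.21] turn [0.001 0.007 0.001]
[([0.654, 0.102, 0.114], 2622)]
[([0.469, 0.382, 0.072], 269)]
```

View pics/w1.png

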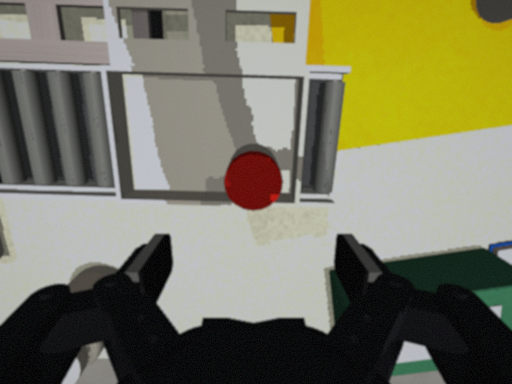

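The jar stands upright in the tray's +x/+y corner, at pixel (254,181), close to the far wall. I'll refine the tray pose from here before placing the others.

```bash
python3 - <<'E'
from h import *
im,d,W=shot('wrist'); np.savez('/tmp/w1',im=im,W=W)
def rect(n,b):
    x0,x1,y0,y1,z0,z1=b
    m=(W[...,0]>x0)&(W[...,0]<x1)&(W[...,1]>y0)&(W[...,1]<y1)&(W[...,2]>z0)&(W[...,2]<z1)
    k,l,s,c=cv2.connectedComponentsWithStats(m.astype(np.uint8)); i=1+s[1:,4].argmax(); p=W[l==i]
    print(n,len(p),cv2.minAreaRect((p[:,:2]*1000).astype(np.float32)),'z',np.median(p[:,2]).round(4)); return p
rect('rim',(.5,.75,-.1,.2,.068,.085)); rect('flange',(.45,.57,-.1,.2,.055,.068)); rect('floor',(.5,.75,-.1,.2,.036,.049));rect('jar',(.5,.75,-.1,.2,.1,.13))
E
```

```text
rim 4369 ((621.7664184570312, 54.50587463378906), (201.00848388671875, 140.53221130371094), 88.49678039550781) z 0.0765
flange 9881 ((520.0482177734375, 57.35805892944336), (196.962890625, 62.20580291748047), 89.3266372680664) z 0.0609
floor 17743 ((621.6783447265625, 54.409996032714844), (191.21885681152344, 130.670166015625), 88.57305145263672) z 0.0419
jar 2780 ((655.37451171875, 102.78214263916016), (54.75310516357422, 54.546566009521484), 36.01336669921875) z 0.1137
```

{"api": "jog_arm", "payload": {"moves": [[[2.3,3.5,0],[0,0,0],8.5],[[2.3,3.5,0],[0,0,0],8.5],[[2.3,3.5,0],[0,0,0],8.5],[[2.4,3.5,0],[0,0,0],8.5],[[2.4,3.5,0],[0,0,0],8.5],[[2.4,3.5,0],[0,0,0],8.5],[[2.4,3.5,0],[0,0,0],8.5],[[2.4,3.5,0],[0,0,0],8.5]]}}

```text
time_s: 11.73
ee_pos: [0.4678, 0.3804, 0.2266]
eef_rot: [-3.141, -0.002, -3.141]
ft_force: [1.1, 0.3, 1.1]
finger_gap: 0.0851
grasp_force: 0.0
```

{"api": "jog_arm", "payload": {"moves": [[[0,0,0],[0,0,0],8.5],[[0,0,2],[0,0,0],8.5],[[0,0,2],[0,0,0],8.5],[[0,0,2],[0,0,0],8.5],[[0,0,2],[0,0,0],8.5],[[0,0,2],[0,0,0],8.5],[[0,0,0],[0,0,0],8.5],[[0,0,0],[0,0,0],8.5]]}}

```text
time_s: 12.4
ee_pos: [0.4688, 0.3786, 0.1263]
eef_rot: [-3.14, -0.003, -3.141]
ft_force: [0.0, -0.0, 0.4]
finger_gap: 0.0849
grasp_force: 0.0
```

```bash
python3 - <<'E'
from h import *
go([.469,.383,.052]); im,d,W=shot('wrist');print(jars(W,im)); print(jars())
E
```

```text
t 12.4 tcp [0.4688 0.3786 0.1263] rot [-3.140e+00 -3.000e-03 -3.141e+00] F [ 0.  -0.   0.4] gap 0.0849 gf 0.0 j [ 0.68  0.43 -0.03  1.11  0.    0.68]
shift if turned first [-0.02  0.44  7.43] now-axes [-0.05  0.46  7.43] turn [-0.002 -0.003  0.001]
[([0.415, 0.241, 0.071], 5922), ([0.464, 0.382, 0.071], 4390)]
[([0.657, 0.105, 0.115], 245), ([0.463, 0.382, 0.073], 181), ([0.422, 0.125, 0.072], 272), ([0.424, 0.232, 0.072], 176)]
```

{"api": "jog_arm", "payload": {"moves": [[[0,0.2,2],[0,0,0],8.5],[[0,0.2,2],[0,0,0],8.5],[[0,0,1.8],[0,0,0],8.5],[[0,0,1.6],[0,0,0],8.5],[[0,0,0],[0,0,0],8.5],[[0,0,0],[0,0,0],5],[[0,0,0],[0,0,0],5],[[0,0,0],[0,0,0],5]]}}

```text
time_s: 13.17
ee_pos: [0.4707, 0.3841, 0.0557]
eef_rot: [3.139, 0.002, -3.141]
ft_force: [-2.1, -1.2, 2.5]
finger_gap: 0.0547
grasp_force: 62.7
```

{"api": "jog_arm", "payload": {"moves": [[[0,0,0],[0,0,0],5],[[0,0,0],[0,0,0],5],[[0,0,0],[0,0,0],5],[[0,0,-1],[0,0,0],5],[[0,0,-2],[0,0,0],5],[[0,0,-2],[0,0,0],5],[[0,0,-2],[0,0,0],5],[[0,0,-2],[0,0,0],5]]}}

```text
time_s: 13.83
ee_pos: [0.4698, 0.3835, 0.146]
eef_rot: [3.14, 0.001, -3.141]
ft_force: [-0.2, 0.0, -1.3]
finger_gap: 0.0539
grasp_force: 63.4
```

{"api": "jog_arm", "payload": {"moves": [[[0,0,-2],[0,0,0],5],[[0,0,-2],[0,0,0],5],[[0,0,-2],[0,0,0],5],[[0,0,0],[0,0,0],5],[[-1.2,-2.5,0],[0,0,0],5],[[-1.2,-2.5,0],[0,0,0],5],[[-1.2,-2.5,0],[0,0,0],5],[[-1.2,-2.5,0],[0,0,0],5]]}}

```text
time_s: 14.5
ee_pos: [0.518, 0.2824, 0.2039]
eef_rot: [3.141, 0.0, -3.14]
ft_force: [0.2, -0.4, -1.4]
finger_gap: 0.0543
grasp_force: 63.6
```

{"api": "jog_arm", "payload": {"moves": [[[-1.2,-2.5,0],[0,0,0],5],[[-1.2,-2.5,0],[0,0,0],5],[[-1.2,-2.5,0],[0,0,0],5],[[-1.2,-2.5,0],[0,0,0],5],[[-1.2,-2.5,0],[0,0,0],5],[[-1.2,-2.5,0],[0,0,0],5],[[-1.2,-2.5,0],[0,0,0],5],[[-1.2,-2.5,0],[0,0,0],5]]}}

```text
time_s: 15.17
ee_pos: [0.6143, 0.0821, 0.2038]
eef_rot: [3.141, 0.0, -3.141]
ft_force: [0.8, -0.1, -1.2]
finger_gap: 0.0543
grasp_force: 63.6
```

{"api": "jog_arm", "payload": {"moves": [[[-1.2,-2.5,0],[0,0,0],5],[[-1.2,-2.5,0],[0,0,0],5],[[-1.2,-2.5,0],[0,0,0],5],[[0,0,0],[0,0,0],5],[[0,0,0],[0,0,0],5],[[0,0,0],[0,0,0],5],[[0,0,0],[0,0,0],5],[[0,0,0],[0,0,0],5]]}}

```text
time_s: 15.83
ee_pos: [0.6497, 0.0095, 0.2036]
eef_rot: [3.141, -0.0, -3.139]
ft_force: [0.5, -0.1, -1.9]
finger_gap: 0.0547
grasp_force: 63.6
```

```bash
python3 - <<'E'
from h import *
go([.6515,.0077,.097])
E
```

```text
t 15.83 tcp [0.6497 0.0095 0.2036] rot [ 3.141 -0.    -3.139] F [ 0.5 -0.1 -1.9] gap 0.0547 gf 63.6 j [0.01 0.47 0.24 1.34 0.   0.01]
shift if turned first [-0.18 -0.18 10.66] now-axes [-0.18 -0.19 10.66] turn [ 0.    -0.     0.002]
```

{"api": "jog_arm", "payload": {"moves": [[[-0.2,-0.2,2],[0,0,0],5],[[0,0,2],[0,0,0],5],[[0,0,2],[0,0,0],5],[[0,0,2],[0,0,0],5],[[0,0,1],[0,0,0],5],[[0,0,0.9],[0,0,0],5],[[0,0,0.5],[0,0,0],5],[[0,0,0],[0,0,0],5]]}}

```text
time_s: 16.5
ee_pos: [0.6522, 0.0069, 0.0996]
eef_rot: [3.141, 0.0, -3.14]
ft_force: [-0.4, -0.8, -0.7]
finger_gap: 0.0544
grasp_force: 63.4
```

{"api": "jog_arm", "payload": {"moves": [[[0,0,0],[0,0,0],5],[[0,0,0],[0,0,0],6.6],[[0,0,0],[0,0,0],6.6],[[0,0,0],[0,0,0],6.6],[[0,0,-1],[0,0,0],6.6],[[0,0,-2],[0,0,0],6.6],[[0,0,-2],[0,0,0],8.5],[[0,0,-2],[0,0,0],8.5]]}}

```text
time_s: 17.17
ee_pos: [0.652, 0.0065, 0.1711]
eef_rot: [3.141, -0.0, -3.141]
ft_force: [-0.8, 0.2, -0.1]
finger_gap: 0.0845
grasp_force: 0.0
```

{"api": "jog_arm", "payload": {"moves": [[[0,0,-2],[0,0,0],8.5],[[0,0,-2],[0,0,0],8.5],[[2.5,2.5,0],[0,0,0],8.5],[[2.5,2.5,0],[0,0,0],8.5],[[2.5,2.5,0],[0,0,0],8.5],[[2.5,2.5,0],[0,0,0],8.5],[[2.5,2.5,0],[0,0,0],8.5],[[2.5,2.5,0],[0,0,0],8.5]]}}

```text
time_s: 17.83
ee_pos: [0.5007, 0.1572, 0.2105]
eef_rot: [3.141, 0.001, -3.141]
ft_force: [0.2, 1.0, 0.1]
finger_gap: 0.0849
grasp_force: 0.0
```

{"api": "jog_arm", "payload": {"moves": [[[2.5,2.5,0],[0,0,0],8.5],[[2.5,2.5,0],[0,0,0],8.5],[[2.5,2.5,0],[0,0,0],8.5],[[0,0,0],[0,0,0],8.5],[[0,0,2],[0,0,0],8.5],[[0,0,2],[0,0,0],8.5],[[0,0,2],[0,0,0],8.5],[[0,0,0],[0,0,0],8.5]]}}

```text
time_s: 18.5
ee_pos: [0.4254, 0.2305, 0.1474]
eef_rot: [-3.14, -0.004, -3.14]
ft_force: [-0.7, 0.2, -0.9]
finger_gap: 0.0847
grasp_force: 0.0
```

```bash
python3 - <<'E'
from h import *
go([.419,.238,.052]); im,d,W=shot('wrist');print(jars(W,im)); print(jars())
E
```

```text
t 18.5 tcp [0.4254 0.2305 0.1474] rot [-3.14  -0.004 -3.14 ] F [-0.7  0.2 -0.9] gap 0.0847 gf 0.0 j [ 0.5   0.22 -0.28  1.07  0.    0.5 ]
shift if turned first [0.64 0.75 9.54] now-axes [0.61 0.76 9.54] turn [-0.002 -0.004  0.001]
[([0.414, 0.237, 0.071], 3669), ([0.42, 0.126, 0.071], 4059)]
[([0.657, 0.105, 0.115], 250), ([0.649, 0.007, 0.115], 246), ([0.424, 0.125, 0.072], 271)]
```

{"api": "jog_arm", "payload": {"moves": [[[0.3,0.35,2],[0,0,0],8.5],[[0.35,0.3,2],[0,0,0],8.5],[[0,0,2],[0,0,0],8.5],[[0,0,2],[0,0,0],8.5],[[0,0,1.5],[0,0,0],8.5],[[0,0,0],[0,0,0],8.5],[[0,0,0],[0,0,0],5],[[0,0,0],[0,0,0],5]]}}

```text
time_s: 19.27
ee_pos: [0.4215, 0.2384, 0.0561]
eef_rot: [3.14, 0.002, -3.141]
ft_force: [-1.0, -0.3, -0.3]
finger_gap: 0.0635
grasp_force: 0.0
```

{"api": "jog_arm", "payload": {"moves": [[[0,0,0],[0,0,0],5],[[0,0,0],[0,0,0],5],[[0,0,0],[0,0,0],5],[[0,0,-1],[0,0,0],5],[[0,0,-2],[0,0,0],5],[[0,0,-2],[0,0,0],5],[[0,0,-2],[0,0,0],5],[[0,0,-2],[0,0,0],5]]}}

```text
time_s: 19.93
ee_pos: [0.4206, 0.2379, 0.1467]
eef_rot: [3.141, 0.001, -3.141]
ft_force: [-0.3, 1.1, -1.7]
finger_gap: 0.0543
grasp_force: 63.7
```

{"api": "jog_arm", "payload": {"moves": [[[0,0,-2],[0,0,0],5],[[0,0,-2],[0,0,0],5],[[0,0,-2],[0,0,0],5],[[0,0,0],[0,0,0],5],[[-2.2,-1.7,0],[0,0,0],5],[[-2.2,-1.7,0],[0,0,0],5],[[-2.2,-1.7,0],[0,0,0],5],[[-2.2,-1.7,0],[0,0,0],5]]}}

```text
time_s: 20.6
ee_pos: [0.5092, 0.1691, 0.2048]
eef_rot: [3.141, 0.001, -3.14]
ft_force: [0.6, 0.3, -1.4]
finger_gap: 0.0543
grasp_force: 63.7
```

{"api": "jog_arm", "payload": {"moves": [[[-2.2,-1.7,0],[0,0,0],5],[[-2.2,-1.7,0],[0,0,0],5],[[-2.2,-1.7,0],[0,0,0],5],[[-2.1,-1.8,0],[0,0,0],5],[[0,0,0],[0,0,0],5],[[0,0,0],[0,0,0],5],[[0,0,0],[0,0,0],5],[[0,0,0],[0,0,0],5]]}}

```text
time_s: 21.27
ee_pos: [0.5948, 0.1015, 0.2045]
eef_rot: [3.141, -0.001, -3.14]
ft_force: [-0.6, -0.5, -1.5]
finger_gap: 0.0543
grasp_force: 63.8
```

```bash
python3 - <<'E'
from h import *
go([.593,.101,.097])
E
```

```text
t 21.27 tcp [0.5948 0.1015 0.2045] rot [ 3.141e+00 -1.000e-03 -3.140e+00] F [-0.6 -0.5 -1.5] gap 0.0543 gf 63.8 j [0.17 0.39 0.11 1.29 0.   0.17]
shift if turned first [ 0.18 -0.05 10.75] now-axes [ 0.17 -0.05 10.75] turn [ 0.    -0.001  0.002]
```

{"api": "jog_arm", "payload": {"moves": [[[0.1,0,2],[0,0,0],5],[[0,0,2],[0,0,0],5],[[0,0,2],[0,0,0],5],[[0,0,2],[0,0,0],5],[[0,0,1],[0,0,0],5],[[0,0,0.9],[0,0,0],5],[[0,0,0.6],[0,0,0],5],[[0,0,0],[0,0,0],5]]}}

```text
time_s: 21.93
ee_pos: [0.5945, 0.1014, 0.1002]
eef_rot: [3.141, 0.001, -3.14]
ft_force: [-0.2, -0.5, -1.9]
finger_gap: 0.0541
grasp_force: 63.8
```

{"api": "jog_arm", "payload": {"moves": [[[0,0,0],[0,0,0],5],[[0,0,0],[0,0,0],6.6],[[0,0,0],[0,0,0],6.6],[[0,0,0],[0,0,0],6.6],[[0,0,-1],[0,0,0],6.6],[[0,0,-2],[0,0,0],6.6],[[0,0,-2],[0,0,0],8.5],[[0,0,-2],[0,0,0],8.5]]}}

```text
time_s: 22.6
ee_pos: [0.5945, 0.1009, 0.171]
eef_rot: [3.141, -0.0, -3.141]
ft_force: [-0.3, -0.9, 0.6]
finger_gap: 0.0852
grasp_force: 0.0
```

{"api": "jog_arm", "payload": {"moves": [[[0,0,-2],[0,0,0],8.5],[[0,0,-2],[0,0,0],8.5],[[2.8,0.4,0],[0,0,0],8.5],[[2.8,0.4,0],[0,0,0],8.5],[[2.8,0.4,0],[0,0,0],8.5],[[2.8,0.4,0],[0,0,0],8.5],[[2.8,0.4,0],[0,0,0],8.5],[[2.8,0.4,0],[0,0,0],8.5]]}}

```text
time_s: 23.27
ee_pos: [0.4252, 0.1248, 0.2102]
eef_rot: [3.141, 0.001, -3.141]
ft_force: [0.9, -0.4, 0.4]
finger_gap: 0.0849
grasp_force: 0.0
```

{"api": "jog_arm", "payload": {"moves": [[[0,0,2],[0,0,0],8.5],[[0,0,2],[0,0,0],8.5],[[0,0,2],[0,0,0],8.5],[[0,0,0],[0,0,0],8.5],[[0,0,0],[0,0,0],8.5],[[0,0,0],[0,0,0],8.5],[[0,0,0],[0,0,0],8.5],[[0,0,0],[0,0,0],8.5]]}}

```text
time_s: 23.93
ee_pos: [0.4272, 0.125, 0.1506]
eef_rot: [3.141, 0.001, -3.141]
ft_force: [-1.4, 0.3, -0.4]
finger_gap: 0.085
grasp_force: 0.0
```

```bash
python3 - <<'E'
from h import *
go([.422,.125,.052]); im,d,W=shot('wrist');print(jars(W,im)); print(jars())
E
```

```text
t 23.93 tcp [0.4272 0.125  0.1506] rot [ 3.141e+00  1.000e-03 -3.141e+00] F [-1.4  0.3 -0.4] gap 0.085 gf 0.0 j [ 0.28  0.15 -0.37  1.05  0.    0.28]
shift if turned first [ 0.52 -0.    9.86] now-axes [ 0.53 -0.01  9.85] turn [0.001 0.001 0.001]
[([0.42, 0.123, 0.071], 3564)]
[([0.656, 0.105, 0.115], 260), ([0.65, 0.007, 0.115], 254), ([0.592, 0.099, 0.115], 229)]
```

{"api": "jog_arm", "payload": {"moves": [[[0.3,0,2],[0,0,0],8.5],[[0.3,0,2],[0,0,0],8.5],[[0,0,2],[0,0,0],8.5],[[0,0,2],[0,0,0],8.5],[[0,0,1.7],[0,0,0],8.5],[[0,0,0],[0,0,0],8.5],[[0,0,0],[0,0,0],5],[[0,0,0],[0,0,0],5]]}}

```text
time_s: 24.7
ee_pos: [0.421, 0.125, 0.0534]
eef_rot: [3.141, 0.001, -3.141]
ft_force: [0.3, 0.2, 0.7]
finger_gap: 0.0637
grasp_force: 0.0
```

{"api": "jog_arm", "payload": {"moves": [[[0,0,0],[0,0,0],5],[[0,0,0],[0,0,0],5],[[0,0,0],[0,0,0],5],[[0,0,-1],[0,0,0],5],[[0,0,-2],[0,0,0],5],[[0,0,-2],[0,0,0],5],[[0,0,-2],[0,0,0],5],[[0,0,-2],[0,0,0],5]]}}

```text
time_s: 25.37
ee_pos: [0.4207, 0.1249, 0.1445]
eef_rot: [3.141, 0.001, -3.141]
ft_force: [0.9, -0.4, -1.3]
finger_gap: 0.0544
grasp_force: 63.5
```

{"api": "jog_arm", "payload": {"moves": [[[0,0,-2],[0,0,0],5],[[0,0,-2],[0,0,0],5],[[0,0,-2],[0,0,0],5],[[0,0,0],[0,0,0],5],[[-2.1,-1.4,0],[0,0,0],5],[[-2.1,-1.4,0],[0,0,0],5],[[-2.1,-1.4,0],[0,0,0],5],[[-2.1,-1.4,0],[0,0,0],5]]}}

```text
time_s: 26.03
ee_pos: [0.5053, 0.0682, 0.2026]
eef_rot: [3.141, 0.0, -3.14]
ft_force: [-0.6, -0.6, -0.9]
finger_gap: 0.0543
grasp_force: 63.7
```

{"api": "jog_arm", "payload": {"moves": [[[-2.1,-1.4,0],[0,0,0],5],[[-2.1,-1.4,0],[0,0,0],5],[[-2.1,-1.5,0],[0,0,0],5],[[-2.1,-1.5,0],[0,0,0],5],[[0,0,0],[0,0,0],5],[[0,0,0],[0,0,0],5],[[0,0,0],[0,0,0],5],[[0,0,0],[0,0,0],5]]}}

```text
time_s: 26.7
ee_pos: [0.5877, 0.0115, 0.2024]
eef_rot: [3.141, -0.001, -3.14]
ft_force: [0.5, -0.5, -2.0]
finger_gap: 0.0543
grasp_force: 63.7
```

```bash
python3 - <<'E'
from h import *
go([.591,.0093,.097])
E
```

```text
t 26.7 tcp [0.5877 0.0115 0.2024] rot [ 3.141e+00 -1.000e-03 -3.140e+00] F [ 0.5 -0.5 -2. ] gap 0.0543 gf 63.7 j [0.02 0.36 0.06 1.27 0.   0.02]
shift if turned first [-0.33 -0.22 10.54] now-axes [-0.34 -0.22 10.54] turn [ 0.    -0.001  0.001]
```

{"api": "jog_arm", "payload": {"moves": [[[-0.3,-0.2,2],[0,0,0],5],[[0,0,2],[0,0,0],5],[[0,0,2],[0,0,0],5],[[0,0,2],[0,0,0],5],[[0,0,1],[0,0,0],5],[[0,0,0.9],[0,0,0],5],[[0,0,0.6],[0,0,0],5],[[0,0,0],[0,0,0],5]]}}

```text
time_s: 27.37
ee_pos: [0.5917, 0.0093, 0.0977]
eef_rot: [3.141, 0.001, -3.14]
ft_force: [0.5, -0.6, -1.0]
finger_gap: 0.0546
grasp_force: 64.4
```

{"api": "jog_arm", "payload": {"moves": [[[0,0,0],[0,0,0],5],[[0,0,0],[0,0,0],6.6],[[0,0,0],[0,0,0],6.6],[[0,0,0],[0,0,0],6.6],[[0,0,-1],[0,0,0],6.6],[[0,0,-2],[0,0,0],6.6],[[0,0,-2],[0,0,0],8.5],[[0,0,-2],[0,0,0],8.5]]}}

```text
time_s: 28.03
ee_pos: [0.5915, 0.009, 0.169]
eef_rot: [3.141, -0.0, -3.141]
ft_force: [1.0, 0.4, -0.2]
finger_gap: 0.085
grasp_force: 0.0
```

{"api": "jog_arm", "payload": {"moves": [[[0,0,-2],[0,0,0],8.5],[[0,0,-2],[0,0,0],8.5],[[-0.5,2.5,0],[0,0,0],0],[[-0.5,2.5,0],[0,0,0],0],[[-0.5,2.5,0],[0,0,0],0],[[-0.5,2.5,0],[0,0,0],0],[[-0.5,2.5,0],[0,0,0],0],[[-0.5,2.5,0],[0,0,0],0]]}}

```text
time_s: 28.7
ee_pos: [0.6216, 0.1602, 0.2085]
eef_rot: [3.141, 0.001, -3.141]
ft_force: [0.9, -1.3, -0.6]
finger_gap: 0.0121
grasp_force: 0.0
```

{"api": "jog_arm", "payload": {"moves": [[[0,2.5,0],[0,0,0],0],[[0,2.5,0],[0,0,0],0],[[0,0,0],[0,0,0],0],[[0,0,0],[0,0,0],0],[[0,0,0],[0,0,0],0],[[0,0,0],[0,0,0],0],[[0,0,0],[0,0,0],0],[[0,0,0],[0,0,0],0]]}}

```text
time_s: 29.37
ee_pos: [0.6215, 0.208, 0.2077]
eef_rot: [3.141, -0.0, 3.141]
ft_force: [-0.6, 0.3, 0.3]
finger_gap: 0.0003
grasp_force: 0.0
```

```bash
python3 - <<'E'
from h import *
go([.625,.20,.068]); print(jars())
im,d,W=shot('top','t2.png'); cv2.imwrite('pics/t2c.png',cv2.resize(im[90:260,190:400],(735,595),interpolation=cv2.INTER_CUBIC))
# stop face profile along y at x .60-.66
for lo,hi in((.6,.64),):
    m=(W[...,0]>lo)&(W[...,0]<hi)&(W[...,1]<-.05)&(W[...,1]>-.3)
    p=W[m]; 
    for y in np.arange(-.26,-.15,.005):
        q=p[abs(p[:,1]-y)<.0025]; print(round(y,3),len(q),np.round(np.median(q[:,2]),3) if len(q) else '')
E
```

```text
t 29.37 tcp [0.6215 0.208  0.2077] rot [ 3.141 -0.     3.141] F [-0.6  0.3  0.3] gap 0.0003 gf 0.0 j [0.32 0.48 0.26 1.35 0.   0.32]
shift if turned first [-0.35 -0.8  13.97] now-axes [-0.35 -0.81 13.97] turn [ 0. -0. -0.]
[([0.657, 0.103, 0.115], 255), ([0.62, 0.009, 0.115], 546), ([0.591, 0.101, 0.115], 265)]
-0.26 26 0.129
-0.255 30 0.128
-0.25 153 0.08
-0.245 38 0.001
-0.24 23 -0.001
-0.235 18 -0.0
-0.23 0 
-0.225 0 
-0.22 0 
-0.215 27 0.074
-0.21 69 0.056
-0.205 14 0.029
-0.2 22 0.036
-0.195 20 0.038
-0.19 24 0.037
-0.185 34 0.033
-0.18 32 0.01
-0.175 27 0.008
-0.17 12 0.006
-0.165 13 0.033
-0.16 19 0.037
-0.155 22 0.038
-0.15 27 0.037
```

View pics/t2c.png

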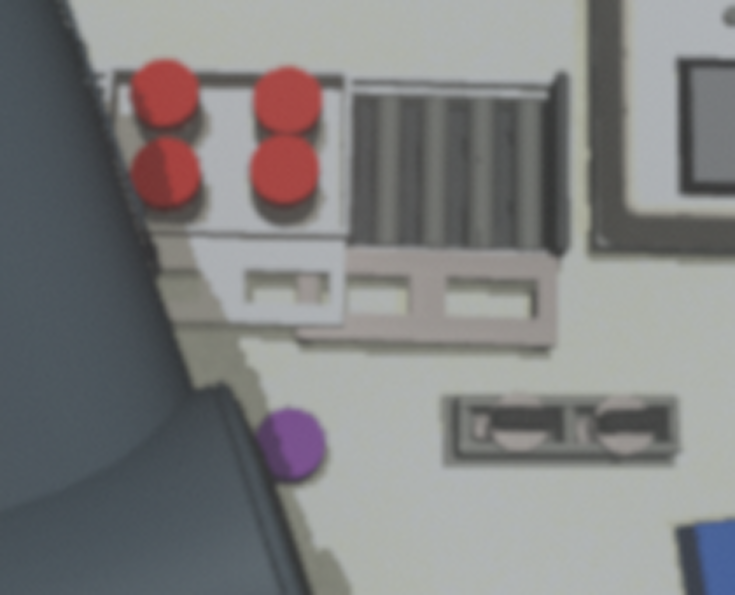

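All four jars stand in the tray, and the stop's face is at y ≈ −0.209. Next I'll lower the closed fingers behind the tray and push.

{"api": "jog_arm", "payload": {"moves": [[[0,0,2],[0,0,0],0],[[0,0,2],[0,0,0],0],[[0,0,2],[0,0,0],0],[[0,0,2],[0,0,0],0],[[0,0,2],[0,0,0],0],[[0,0,2],[0,0,0],0],[[0,0,1.9],[0,0,0],0],[[0,0,0],[0,0,0],0]]}}

```text
time_s: 30.13
ee_pos: [0.6192, 0.208, 0.0647]
eef_rot: [-3.14, -0.006, -3.141]
ft_force: [0.2, -0.4, -0.5]
finger_gap: -0.0001
grasp_force: 0.0
```

{"api": "jog_arm", "payload": {"moves": [[[0,-0.6,0],[0,0,0],0],[[0,-0.6,0],[0,0,0],0],[[0,-0.6,0],[0,0,0],0],[[0,-0.6,0],[0,0,0],0],[[0,-0.6,0],[0,0,0],0],[[0,-0.6,0],[0,0,0],0],[[0,-0.6,0],[0,0,0],0],[[0,-0.6,0],[0,0,0],0]]}}

```text
time_s: 30.8
ee_pos: [0.6215, 0.1607, 0.0688]
eef_rot: [3.14, 0.0, -3.141]
ft_force: [-1.1, 1.5, 2.1]
finger_gap: 0.0001
grasp_force: 1.0
```

{"api": "jog_arm", "payload": {"moves": [[[0,-0.7,0],[0,0,0],0],[[0,-0.8,0],[0,0,0],0],[[0,-0.8,0],[0,0,0],0],[[0,-0.8,0],[0,0,0],0],[[0,-0.8,0],[0,0,0],0],[[0,-0.8,0],[0,0,0],0],[[0,-0.8,0],[0,0,0],0],[[0,-0.7,0],[0,0,0],0]]}}

```text
time_s: 31.47
ee_pos: [0.6213, 0.098, 0.0682]
eef_rot: [3.142, -0.001, -3.141]
ft_force: [-0.4, 2.3, -0.0]
finger_gap: 0.0003
grasp_force: 1.1
```

```bash
python3 - <<'E'
from h import *
st(); print(jars())
E
```

```text
t 31.47 tcp [0.6213 0.098  0.0682] rot [ 3.142e+00 -1.000e-03 -3.141e+00] F [-0.4  2.3 -0. ] gap 0.0003 gf 1.1 j [ 0.16  0.51 -0.05  1.01  0.    0.16]
[([0.617, -0.062, 0.115], 566)]
```

{"api": "jog_arm", "payload": {"moves": [[[0,-0.8,0],[0,0,0],0],[[0,-0.8,0],[0,0,0],0],[[0,-0.8,0],[0,0,0],0],[[0,-0.8,0],[0,0,0],0],[[0,-0.8,0],[0,0,0],0],[[0,-0.8,0],[0,0,0],0],[[0,-0.7,0],[0,0,0],0],[[0,-0.5,0],[0,0,0],0]]}}

```text
time_s: 32.18
ee_pos: [0.6216, 0.0379, 0.0684]
eef_rot: [-3.142, -0.0, -3.141]
ft_force: [-0.7, 1.4, -0.4]
finger_gap: 0.0002
grasp_force: 0.7
```

{"api": "jog_arm", "payload": {"moves": [[[0,-0.3,0],[0,0,0],0],[[0,-0.3,0],[0,0,0],0],[[0,-0.3,0],[0,0,0],0],[[0,-0.3,0],[0,0,0],0],[[0,-0.3,0],[0,0,0],0],[[0,-0.2,0],[0,0,0],0],[[0,-0.2,0],[0,0,0],0],[[0,0,0],[0,0,0],0]]}}

```text
time_s: 32.85
ee_pos: [0.6217, 0.0195, 0.0684]
eef_rot: [-3.141, 0.0, -3.141]
ft_force: [-0.6, 0.1, -0.9]
finger_gap: -0.0
grasp_force: 0.0
```

{"api": "jog_arm", "payload": {"moves": [[[0,-0.2,0],[0,0,0],0],[[0,-0.2,0],[0,0,0],0],[[0,-0.2,0],[0,0,0],0],[[0,-0.2,0],[0,0,0],0],[[0,0,0],[0,0,0],0],[[0,0,0],[0,0,0],0],[[0,0,0],[0,0,0],0],[[0,0,0],[0,0,0],0]]}}

```text
time_s: 33.52
ee_pos: [0.6216, 0.0119, 0.0684]
eef_rot: [3.141, -0.0, -3.141]
ft_force: [-0.0, 0.6, -0.2]
finger_gap: 0.0001
grasp_force: 0.0
```

{"api": "jog_arm", "payload": {"moves": [[[0,-0.2,0],[0,0,0],0],[[0,-0.2,0],[0,0,0],0],[[0,-0.2,0],[0,0,0],0],[[0,-0.1,0],[0,0,0],0],[[0,-0.1,0],[0,0,0],0],[[0,-0.1,0],[0,0,0],0],[[0,0,0],[0,0,0],0],[[0,0,0],[0,0,0],0]]}}

```text
time_s: 34.18
ee_pos: [0.6215, 0.0032, 0.0684]
eef_rot: [3.141, -0.0, -3.141]
ft_force: [-1.3, 4.0, 1.2]
finger_gap: -0.0002
grasp_force: 1.7
```

{"api": "jog_arm", "payload": {"moves": [[[0,-0.1,0],[0,0,0],0],[[0,-0.1,0],[0,0,0],0],[[0,-0.1,0],[0,0,0],0],[[0,-0.1,0],[0,0,0],0],[[0,-0.1,0],[0,0,0],0],[[0,0,0],[0,0,0],0],[[0,0,0],[0,0,0],0],[[0,0,0],[0,0,0],0]]}}

```text
time_s: 34.85
ee_pos: [0.6223, 0.0024, 0.0685]
eef_rot: [3.133, 0.001, -3.137]
ft_force: [1.4, 23.3, -1.2]
finger_gap: -0.0002
grasp_force: 11.6
```

```bash
python3 - <<'E'
from h import *
st(); im,d,W=shot('top','t3.png'); print(jars(W,im))
cv2.imwrite('pics/t3c.png',cv2.resize(im[90:260,190:400],(735,595),interpolation=cv2.INTER_CUBIC))
E
```

```text
t 34.85 tcp [0.6223 0.0024 0.0685] rot [ 3.133e+00  1.000e-03 -3.137e+00] F [ 1.4 23.3 -1.2] gap -0.0002 gf 11.6 j [ 0.    0.5  -0.07  1.    0.01 -0.  ]
[([0.628, -0.164, 0.115], 354)]
```

View pics/t3c.png

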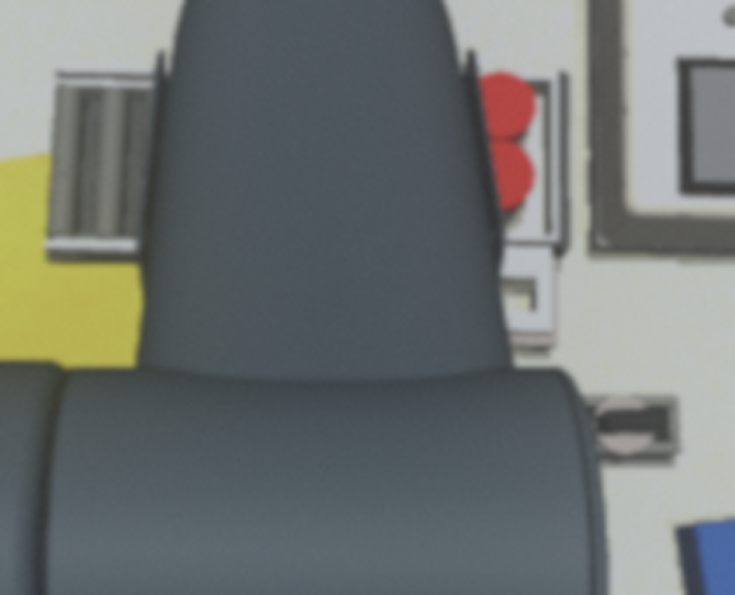

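The tray is home, with 23 N of push against the stop and the flange over the plate. I'll back off, rise, turn to yaw π/2 and go over to the rack.

{"api": "jog_arm", "payload": {"moves": [[[0,0.5,0],[0.008,0,0],0],[[0,1,0],[0,0,0],0],[[0,1,0],[0,0,0],0],[[0,0,-2],[0,0,0],0],[[0,0,-3],[0,0,0],0],[[0,0,-3],[0,0,0],0],[[0,0,-3],[0,0,0],0],[[0,0,-3],[0,0,0],0]]}}

```text
time_s: 35.57
ee_pos: [0.6213, 0.0243, 0.2097]
eef_rot: [-3.133, -0.0, -3.141]
ft_force: [0.3, 0.0, -0.4]
finger_gap: -0.0002
grasp_force: 0.0
```

{"api": "jog_arm", "payload": {"moves": [[[2.7,-2.4,0],[0,0,0],5],[[2.7,-2.4,0],[0,0,0],5],[[2.7,-2.4,0],[0,0,0],5],[[2.7,-2.4,0],[0,0,0],5],[[2.7,-2.4,0],[0,0,0],5],[[2.7,-2.4,0],[0,0,0],5],[[2.7,-2.4,0],[0,0,0],5],[[2.7,-2.4,0],[0,0,0],5]]}}

```text
time_s: 36.23
ee_pos: [0.4044, -0.1688, 0.2099]
eef_rot: [-3.133, 0.0, -3.14]
ft_force: [0.8, -0.8, -0.7]
finger_gap: 0.0502
grasp_force: 0.0
```

{"api": "jog_arm", "payload": {"moves": [[[0,0,0],[0,0,0.12],5],[[0,0,0],[0,0,0.12],5],[[0,0,0],[0,0,0.12],5],[[0,0,0],[0,0,0.12],5],[[0,0,0],[0,0,0.12],5],[[0,0,0],[0,0,0.12],5],[[0,0,0],[0,0,0.12],5],[[0,0,0],[0,0,0.12],5]]}}

```text
time_s: 36.9
ee_pos: [0.4058, -0.168, 0.2099]
eef_rot: [-3.137, 0.007, 2.176]
ft_force: [-0.1, -0.1, 0.5]
finger_gap: 0.0498
grasp_force: 0.0
```

{"api": "jog_arm", "payload": {"moves": [[[0,0,0],[0,0,0.12],5],[[0,0,0],[0,0,0.12],5],[[0,0,0],[0,0,0.12],5],[[0,0,0],[0,0,0.12],5],[[0,0,0],[0,0,0.12],5],[[0,0,0],[0,0,0],5],[[0,0,0],[0,0,0],5],[[0,0,0],[0,0,0],5]]}}

```text
time_s: 37.57
ee_pos: [0.4058, -0.168, 0.2098]
eef_rot: [-3.141, 0.008, 1.586]
ft_force: [-0.0, -0.9, 0.4]
finger_gap: 0.0502
grasp_force: 0.0
```

```bash
python3 - <<'E'
from h import *
go([.404,-.174,.2],np.pi/2); print(jars())
im,d,W=shot('wrist','w3.png'); np.savez('/tmp/w3',im=im,W=W)
im,d,W=shot('top','t4.png'); np.savez('/tmp/t4',im=im,W=W)
E
```

```text
t 37.57 tcp [ 0.4058 -0.168   0.2098] rot [-3.141  0.008  1.586] F [-0.  -0.9  0.4] gap 0.0502 gf 0.0 j [-0.39  0.1  -0.27  1.2  -0.01  1.17]
shift if turned first [-0.6  -0.18  0.98] now-axes [-0.58 -0.19  0.99] turn [-0.     0.008  0.016]
[([0.652, -0.062, 0.115], 257), ([0.614, -0.157, 0.115], 556), ([0.588, -0.064, 0.115], 274)]
```

View pics/w3.png

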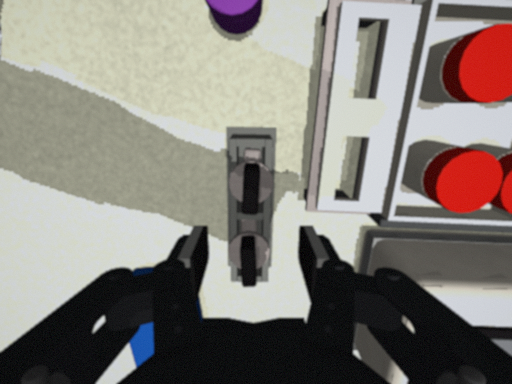

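The wrist view shows both keys in the rack, with black grips at (251,187) and (249,258), lengthwise along y. The flange slots are at right, and the tray is at the stop. I'll measure the grips, the tray and the slots.

```bash
cat >> h.py <<'E'
def rect(W,n,b):
    x0,x1,y0,y1,z0,z1=b
    m=(W[...,0]>x0)&(W[...,0]<x1)&(W[...,1]>y0)&(W[...,1]<y1)&(W[...,2]>z0)&(W[...,2]<z1)
    k,l,s,c=cv2.connectedComponentsWithStats(m.astype(np.uint8))
    for i in 1+np.argsort(-s[1:,4])[:3]:
        p=W[l==i]
        if len(p)>30: print(n,len(p),[np.round(q,1) for q in cv2.minAreaRect((p[:,:2]*1000).astype(np.float32))],'z',np.median(p[:,2]).round(4),'mean',p.mean(0).round(4))
def slots(W,zc=.062,zt=.006):
    "holes in flange: project region, find enclosed non-flange pixels"
    m=(abs(W[...,2]-zc)<zt)&(W[...,0]>.45)&(W[...,0]<.57)&(W[...,1]>-.3)&(W[...,1]<.05)
    m=cv2.morphologyEx(m.astype(np.uint8),cv2.MORPH_CLOSE,np.ones((3,3)))
    cs,h=cv2.findContours(m,cv2.RETR_CCOMP,cv2.CHAIN_APPROX_NONE)
    for c,hh in zip(cs,h[0]):
        if hh[3]>=0 and cv2.contourArea(c)>60:
            p=np.array([W[v,u] for u,v in c[:,0]]); p=p[abs(p[:,2]-zc)<zt]
            print('hole',len(p),[np.round(q,1) for q in cv2.minAreaRect((p[:,:2]*1000).astype(np.float32))])
E
python3 - <<'E'
from h import *
for f in('w3','t4'):
    W=np.load(f'/tmp/{f}.npz')['W']; print(f)
    rect(W,'grip',(.37,.44,-.32,-.1,.075,.1)); rect(W,'collar',(.37,.44,-.32,-.1,.054,.064))
    rect(W,'rack',(.36,.44,-.32,-.1,.042,.1))
    rect(W,'rim',(.52,.75,-.3,.05,.0715,.085)); rect(W,'floor',(.5,.75,-.3,.05,.036,.047)); rect(W,'flange',(.45,.57,-.3,.05,.057,.068)); slots(W)
E
```

```text
w3
grip 804 [array([ 403.2, -177. ]), array([45.5, 15.9]), np.float64(87.9)] z 0.0906 mean [ 0.4033 -0.1751  0.0901]
grip 687 [array([ 401.7, -259.1]), array([16. , 46.4]), np.float64(3.1)] z 0.0906 mean [ 0.4017 -0.2553  0.0894]
collar 849 [array([ 403.2, -175.9]), array([44.8, 47.1]), np.float64(87.9)] z 0.0569 mean [ 0.4031 -0.1756  0.0569]
collar 721 [array([ 401.8, -258.3]), array([46.2, 44.9]), np.float64(1.0)] z 0.057 mean [ 0.4025 -0.2563  0.0571]
rack 5084 [array([ 402.7, -218.8]), array([174.5,  47.5]), np.float64(89.8)] z 0.0567 mean [ 0.4026 -0.2095  0.0638]
rim 4057 [array([ 611.5, -116.7]), array([209.4, 140.6]), np.float64(88.3)] z 0.0759 mean [ 0.579  -0.1367  0.0754]
rim 863 [array([ 618.8, -252.5]), array([135.4,  15.7]), np.float64(5.1)] z 0.0783 mean [ 0.6118 -0.2525  0.0783]
rim 581 [array([570.6, -67.6]), array([24.6, 54.8]), np.float64(7.9)] z 0.0783 mean [ 0.5644 -0.0683  0.0784]
floor 4062 [array([ 626.8, -113.6]), array([ 47.7, 112.3]), np.float64(89.5)] z 0.0417 mean [ 0.625  -0.1136  0.0418]
floor 1205 [array([611.1, -25.7]), array([75.6, 25.8]), np.float6
[... 1174 characters left out ...]
loat64(87.9)] z 0.0779 mean [ 0.6846 -0.1149  0.0778]
rim 42 [array([ 662.1, -250. ]), array([  2. , 103.4]), np.float64(88.6)] z 0.0799 mean [ 0.6662 -0.2502  0.0787]
floor 582 [array([ 623.8, -117. ]), array([ 68.6, 121.1]), np.float64(87.5)] z 0.0428 mean [ 0.623  -0.1129  0.0428]
floor 303 [array([626.3, -29. ]), array([ 29.2, 122.3]), np.float64(89.5)] z 0.0429 mean [ 0.6214 -0.0259  0.0429]
floor 210 [array([628.4,  20.4]), array([140.6,  58.9]), np.float64(0.0)] z 0.0382 mean [0.6376 0.036  0.0387]
flange 1247 [array([ 513.5, -110.8]), array([207. ,  72.5]), np.float64(88.3)] z 0.0619 mean [ 0.5168 -0.0993  0.0619]
hole 62 [array([508.7, -54.2]), array([70.5, 30.8]), np.float64(89.2)]
```

{"api": "jog_arm", "payload": {"moves": [[[0,0,0],[0,0.008,0.046],5],[[0,0,0],[0,0,0],5],[[0,0,0],[0,0,0],5],[[-0.7,-0.2,2],[0,0,0],5],[[0,0,2],[0,0,0],5],[[0,0,2],[0,0,0],5],[[0,0,0],[0,0,0],5],[[0,0,0],[0,0,0],5]]}}

```text
time_s: 38.38
ee_pos: [0.4029, -0.1747, 0.1495]
eef_rot: [-3.139, -0.001, 1.538]
ft_force: [0.6, -0.0, -0.1]
finger_gap: 0.0502
grasp_force: 0.0
```

```bash
python3 - <<'E'
from h import *
W=np.load('/tmp/top.npz')['W']; rect(W,'grip0',(.37,.44,-.32,-.1,.075,.1)); rect(W,'collar0',(.37,.44,-.32,-.1,.054,.064))
im,d,W=shot('wrist'); rect(W,'grip',(.37,.44,-.32,-.1,.075,.1)); rect(W,'collar',(.37,.44,-.32,-.1,.053,.064));slots(W)
go([.4036,-.1755,.073],1.54)
E
```

```text
grip0 118 [array([ 401.9, -256.6]), array([15.7, 47.2]), np.float64(2.5)] z 0.0914 mean [ 0.401  -0.2541  0.0902]
grip0 117 [array([ 403.9, -174.4]), array([45.8, 16.9]), np.float64(87.3)] z 0.0908 mean [ 0.4028 -0.1735  0.0903]
collar0 112 [array([ 404.8, -172.2]), array([45.8, 43.4]), np.float64(4.4)] z 0.0581 mean [ 0.4013 -0.1724  0.0581]
collar0 81 [array([ 388.6, -253.6]), array([43.8, 19.5]), np.float64(78.7)] z 0.0578 mean [ 0.3885 -0.2549  0.058 ]
collar0 48 [array([ 418.5, -253.7]), array([12.8, 42.2]), np.float64(11.3)] z 0.0571 mean [ 0.4186 -0.2549  0.0575]
grip 1339 [array([ 403.2, -177.1]), array([45.8, 15.9]), np.float64(87.9)] z 0.0906 mean [ 0.4033 -0.1746  0.09  ]
grip 1006 [array([ 401.5, -256.9]), array([16. , 41.4]), np.float64(3.1)] z 0.0905 mean [ 0.4015 -0.2522  0.0889]
collar 1303 [array([ 403.4, -175.9]), array([44.7, 46.8]), np.float64(87.6)] z 0.0569 mean [ 0.4032 -0.175   0.057 ]
collar 1094 [array([ 401.4, -258.1]), array([45.1, 46.9]), np.float64(88.7)] z 0.057 mean [ 0.4026 -0.2553  0.057 ]
hole 188 [array([ 505.8, -160.2]), array([68.8, 28.3]), np.float64(88.8)]
t 38.43 tcp [ 0.4036 -0.175   0.1503] rot [-3.141 -0.     1.537] F [-0.1 -0.1 -0.3] gap 0.0493 gf 0.0 j [-0.41  0.15 -0.38  1.05  0.    1.19]
shift if turned first [-0.05  0.    7.73] now-axes [-0.05  0.    7.73] turn [-0.    -0.    -0.003]
```

{"api": "jog_arm", "payload": {"moves": [[[0,0,2],[0,0,0],5],[[0,0,2],[0,0,0],5],[[0,0,2],[0,0,0],5],[[0,0,1.7],[0,0,0],5],[[0,0,0],[0,0,0],5],[[0,0,0],[0,0,0],5],[[0,0,0],[0,0,0],1],[[0,0,0],[0,0,0],1]]}}

```text
time_s: 39.1
ee_pos: [0.4046, -0.1754, 0.0743]
eef_rot: [3.139, 0.001, 1.537]
ft_force: [0.1, 0.0, 0.2]
finger_gap: 0.0264
grasp_force: 0.0
```

{"api": "jog_arm", "payload": {"moves": [[[0,0,0],[0,0,0],1],[[0,0,0],[0,0,0],1],[[0,0,0],[0,0,0],1],[[0,0,0],[0,0,0],1],[[0,0,0],[0,0,0],1],[[0,0,0],[0,0,0],1],[[0,0,0],[0,0,0],1],[[0,0,0],[0,0,0],1]]}}

```text
time_s: 39.77
ee_pos: [0.4043, -0.1753, 0.0741]
eef_rot: [3.14, 0.001, 1.537]
ft_force: [-1.3, 0.2, 7.4]
finger_gap: 0.0155
grasp_force: 58.4
```

```bash
python3 - <<'E'
from h import *
st()
E
```

```text
t 39.77 tcp [ 0.4043 -0.1753  0.0741] rot [3.140e+00 1.000e-03 1.537e+00] F [-1.3  0.2  7.4] gap 0.0155 gf 58.4 j [-0.41  0.22 -0.5   0.84  0.    1.2 ]
```

{"api": "jog_arm", "payload": {"moves": [[[0,0,-0.5],[0,0,0],1],[[0,0,-1.5],[0,0,0],1],[[0,0,-2],[0,0,0],1],[[0,0,-2],[0,0,0],1],[[0,0,-2],[0,0,0],1],[[0,0,-2],[0,0,0],1],[[0,0,-1],[0,0,0],1],[[0,0,0],[0,0,0],1]]}}

```text
time_s: 40.43
ee_pos: [0.4047, -0.1755, 0.1854]
eef_rot: [3.138, 0.001, 1.537]
ft_force: [0.7, -0.5, -2.5]
finger_gap: 0.0151
grasp_force: 58.9
```

{"api": "jog_arm", "payload": {"moves": [[[2,1.8,0],[0,0,0],1],[[2,1.8,0],[0,0,0],1],[[2,1.8,0],[0,0,0],1],[[2,1.8,0],[0,0,0],1],[[2,1.8,0],[0,0,0],1],[[2,1.8,0],[0,0,0],1],[[0,0,0],[0,0,0],1],[[0,0,0],[0,0,0],1]]}}

```text
time_s: 41.1
ee_pos: [0.5156, -0.0579, 0.1818]
eef_rot: [-3.14, -0.0, 1.539]
ft_force: [-1.5, 0.1, -1.4]
finger_gap: 0.0154
grasp_force: 59.1
```

```bash
python3 - <<'E'
from h import *
go([.5097,-.0552,.135],1.54)
im,d,W=shot('wrist','w4.png'); rect(W,'grip',(.37,.6,-.32,.1,.145,.2));slots(W)
E
```

```text
t 41.1 tcp [ 0.5156 -0.0579  0.1818] rot [-3.14  -0.     1.539] F [-1.5  0.1 -1.4] gap 0.0154 gf 59.1 j [-0.11  0.26 -0.15  1.17  0.    1.49]
shift if turned first [ 0.25 -0.6   4.68] now-axes [ 0.24 -0.59  4.68] turn [-0.002 -0.    -0.001]
grip 5700 [array([514.2, -57.3]), array([45.1, 42. ]), np.float64(51.4)] z 0.1965 mean [ 0.5156 -0.0515  0.1874]
```

View pics/w4.png

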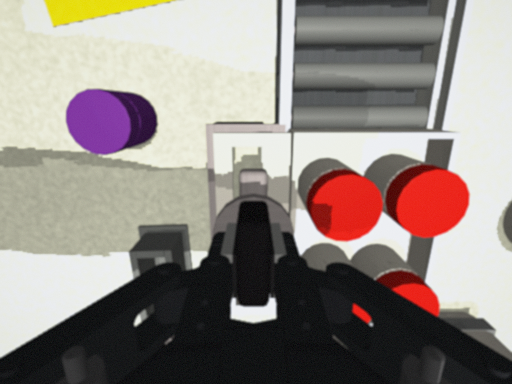

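The key is held upright with its head at (253,180) over slot A. I'll correct the offset and descend.

{"api": "jog_arm", "payload": {"moves": [[[0.25,-0.6,0],[0,0,0],1],[[0,0,1],[0,0,0],1],[[0,0,2],[0,0,0],1],[[0,0,1],[0,0,0],1],[[0,0,0.5],[0,0,0],1],[[0,0,0],[0,0,0],1],[[0,0,0],[0,0,0],1],[[0,0,0],[0,0,0],1]]}}

```text
time_s: 41.82
ee_pos: [0.51, -0.0563, 0.1384]
eef_rot: [3.141, -0.0, 1.536]
ft_force: [-0.8, -0.4, -1.0]
finger_gap: 0.0152
grasp_force: 59.0
```

```bash
python3 - <<'E'
from h import *
go([.5097,-.0552,.086],1.54)
im,d,W=shot('side','s5.png');cv2.imwrite('pics/s5c.png',cv2.resize(im[140:250,230:360],(780,660))[:600])
im,d,W=shot('wrist');slots(W)
E
```

```text
t 41.82 tcp [ 0.51   -0.0563  0.1384] rot [ 3.141 -0.     1.536] F [-0.8 -0.4 -1. ] gap 0.0152 gf 59.0 j [-0.11  0.28 -0.24  1.06  0.    1.5 ]
shift if turned first [ 0.11 -0.03  5.24] now-axes [ 0.1  -0.03  5.24] turn [ 0.001 -0.    -0.004]
```

Next I'll insert slowly, watching the force.

{"api": "jog_arm", "payload": {"moves": [[[0.1,0,0.3],[0,0,0],1],[[0,0,0.4],[0,0,0],1],[[0,0,0.4],[0,0,0],1],[[0,0,0.4],[0,0,0],1],[[0,0,0.4],[0,0,0],1],[[0,0,0.2],[0,0,0],1],[[0,0,0],[0,0,0],1],[[0,0,0],[0,0,0],1]]}}

```text
time_s: 42.58
ee_pos: [0.5096, -0.0551, 0.1166]
eef_rot: [-3.141, -0.0, 1.537]
ft_force: [1.3, -0.4, -2.5]
finger_gap: 0.0151
grasp_force: 59.1
```

{"api": "jog_arm", "payload": {"moves": [[[0,0,0.4],[0,0,0],1],[[0,0,0.4],[0,0,0],1],[[0,0,0.5],[0,0,0],1],[[0,0,0.5],[0,0,0],1],[[0,0,0.3],[0,0,0],1],[[0,0,0],[0,0,0],1],[[0,0,0],[0,0,0],1],[[0,0,0],[0,0,0],1]]}}

```text
time_s: 43.25
ee_pos: [0.5097, -0.0551, 0.0959]
eef_rot: [-3.142, -0.0, 1.536]
ft_force: [-0.1, 0.1, -1.0]
finger_gap: 0.0151
grasp_force: 59.1
```

{"api": "jog_arm", "payload": {"moves": [[[0,0,0.3],[0,0,0],1],[[0,0,0.3],[0,0,0],1],[[0,0,0.2],[0,0,0],1],[[0,0,0],[0,0,0],1],[[0,0,0],[0,0,0],1],[[0,0,0],[0,0,0],1],[[0,0,0],[0,0,0],1],[[0,0,0],[0,0,0],1]]}}

```text
time_s: 43.92
ee_pos: [0.5098, -0.0551, 0.0879]
eef_rot: [3.142, -0.0, 1.537]
ft_force: [1.1, 0.3, -1.5]
finger_gap: 0.015
grasp_force: 59.1
```

{"api": "jog_arm", "payload": {"moves": [[[0,0,0],[0,0,-0.12],1],[[0,0,0],[0,0,-0.12],1],[[0,0,0],[0,0,-0.12],1],[[0,0,0],[0,0,-0.12],1],[[0,0,0],[0,0,-0.12],1],[[0,0,0],[0,0,-0.12],1],[[0,0,0],[0,0,-0.12],1],[[0,0,0],[0,0,0],1]]}}

```text
time_s: 44.58
ee_pos: [0.5097, -0.055, 0.0878]
eef_rot: [3.141, -0.0, 2.382]
ft_force: [-0.6, -0.7, -2.5]
finger_gap: 0.0153
grasp_force: 59.1
```

{"api": "jog_arm", "payload": {"moves": [[[0,0,0],[0,0,-0.12],1],[[0,0,0],[0,0,-0.12],1],[[0,0,0],[0,0,-0.12],1],[[0,0,0],[0,0,-0.12],1],[[0,0,0],[0,0,-0.12],1],[[0,0,0],[0,0,-0.12],1],[[0,0,0],[0,0,0],1],[[0,0,0],[0,0,0],1]]}}

```text
time_s: 45.25
ee_pos: [0.5097, -0.055, 0.0878]
eef_rot: [3.141, -0.0, 3.09]
ft_force: [-0.0, 0.1, -2.0]
finger_gap: 0.0152
grasp_force: 59.1
```

```bash
python3 - <<'E'
from h import *
go([.5097,-.0552,.086],3.11)
E
```

```text
t 45.25 tcp [ 0.5097 -0.055   0.0878] rot [ 3.141 -0.     3.09 ] F [-0.   0.1 -2. ] gap 0.0152 gf 59.1 j [-0.11  0.32 -0.32  0.93  0.   -0.06]
shift if turned first [ 0.   -0.02  0.18] now-axes [ 0.   -0.02  0.18] turn [ 0.   -0.   -0.02]
```

{"api": "jog_arm", "payload": {"moves": [[[0,0,0.15],[0,0,-0.02],1],[[0,0,0],[0,0,0],1],[[0,0,0],[0,0,0],3.5],[[0,0,0],[0,0,0],3.5],[[0,0,0],[0,0,0],3.5],[[0,0,0],[0,0,0],3.5],[[0,0,-0.5],[0,0,0],3.5],[[0,0,-1.5],[0,0,0],3.5]]}}

```text
time_s: 45.92
ee_pos: [0.5085, -0.0549, 0.1052]
eef_rot: [3.141, -0.003, 3.116]
ft_force: [0.0, 0.3, -0.4]
finger_gap: 0.0351
grasp_force: 0.0
```

{"api": "jog_arm", "payload": {"moves": [[[0,0,-2],[0,0,0],5],[[0,0,-2],[0,0,0],5],[[0,0,-2],[0,0,0],5],[[0,0,-2],[0,0,0],5],[[0,0,-2],[0,0,0],5],[[0,0,0],[0,0,0],5],[[2.1,-3,0],[0,0,0],5],[[2.1,-3,0],[0,0,0],5]]}}

```text
time_s: 46.58
ee_pos: [0.4664, -0.1137, 0.2063]
eef_rot: [3.141, 0.001, 3.12]
ft_force: [0.4, -0.6, 0.5]
finger_gap: 0.0501
grasp_force: 0.0
```

{"api": "jog_arm", "payload": {"moves": [[[2.1,-3,0],[0,0,0],5],[[2.1,-3,0],[0,0,0],5],[[2.1,-3,0],[0,0,0],5],[[0,-1.9,0],[0,0,0],5],[[0,0,0],[0,0,0.12],5],[[0,0,0],[0,0,0.12],5],[[0,0,0],[0,0,0.12],5],[[0,0,0],[0,0,0.12],5]]}}

```text
time_s: 47.25
ee_pos: [0.4002, -0.2216, 0.2061]
eef_rot: [3.141, -0.001, 2.63]
ft_force: [-0.1, 0.9, 0.7]
finger_gap: 0.0502
grasp_force: 0.0
```

{"api": "jog_arm", "payload": {"moves": [[[0,0,0],[0,0,0.12],5],[[0,0,0],[0,0,0.12],5],[[0,0,0],[0,0,0.12],5],[[0,0,0],[0,0,0.12],5],[[0,0,0],[0,0,0.12],5],[[0,0,0],[0,0,0.12],5],[[0,0,0],[0,0,0.12],5],[[0,0,0],[0,0,0.12],5]]}}

```text
time_s: 47.92
ee_pos: [0.4003, -0.2213, 0.2061]
eef_rot: [-3.141, -0.001, 1.67]
ft_force: [-0.0, -0.3, 0.7]
finger_gap: 0.0501
grasp_force: 0.0
```

{"api": "jog_arm", "payload": {"moves": [[[0,0,0],[0,0,0.11],5],[[0,0,0],[0,0,0],5],[[0,0,0],[0,0,0],5],[[0,0,0],[0,0,0],5],[[0,0,0],[0,0,0],5],[[0,0,0],[0,0,0],5],[[0,0,0],[0,0,0],5],[[0,0,0],[0,0,0],5]]}}

```text
time_s: 48.58
ee_pos: [0.4005, -0.2214, 0.2062]
eef_rot: [-3.141, -0.0, 1.567]
ft_force: [0.1, -0.5, 0.1]
finger_gap: 0.05
grasp_force: 0.0
```

```bash
python3 - <<'E'
from h import *
go([.402,-.257,.15],1.54)
im,d,W=shot('wrist','w6.png'); rect(W,'grip',(.37,.44,-.32,-.1,.075,.1)); rect(W,'collar',(.37,.44,-.32,-.1,.053,.064));slots(W)
rect(W,'gripA',(.46,.545,-.15,.0,.085,.11));rect(W,'collarA',(.46,.545,-.15,.0,.067,.076))
E
```

```text
t 48.58 tcp [ 0.4005 -0.2214  0.2062] rot [-3.141 -0.     1.567] F [ 0.1 -0.5  0.1] gap 0.05 gf 0.0 j [-0.51  0.14 -0.23  1.2   0.    1.07]
shift if turned first [-3.55  0.26  5.62] now-axes [-3.56  0.17  5.62] turn [-0.    -0.     0.027]
grip 778 [array([ 401.7, -259.3]), array([16. , 45.6]), np.float64(3.2)] z 0.0906 mean [ 0.4016 -0.2565  0.0897]
collar 820 [array([ 401.3, -258.4]), array([46.6, 44.9]), np.float64(1.7)] z 0.0569 mean [ 0.402  -0.2572  0.0569]
hole 179 [array([ 505.8, -160.2]), array([68.7, 29.2]), np.float64(88.2)]
hole 82 [array([508.1, -83.6]), array([15.2, 28.7]), np.float64(86.6)]
hole 17 [array([507.5, -74.9]), array([ 6.8, 10. ]), np.float64(72.1)]
collarA 697 [array([510.8, -73.1]), array([14.2, 42. ]), np.float64(89.4)] z 0.0686 mean [ 0.5102 -0.0718  0.0686]
```

View pics/w6.png

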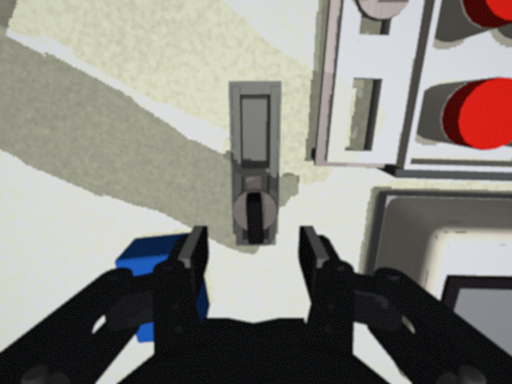

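Key A is seated in slot A. The second key is in its well at (254,215), twisted about 3°. I'll approach it with matching yaw.

{"api": "jog_arm", "payload": {"moves": [[[0,0,0],[0,0,-0.05],5],[[0,0,0],[0,0,0],5],[[-1.8,0.05,0],[0,0,0],5],[[-1.8,0,0],[0,0,0],5],[[0,0,0],[0,0,0],5],[[0,0,2],[0,0,0],5],[[0,0,2],[0,0,0],5],[[0,0,2],[0,0,0],5]]}}

```text
time_s: 49.3
ee_pos: [0.4027, -0.2572, 0.1457]
eef_rot: [3.141, -0.0, 1.615]
ft_force: [0.8, -0.5, -1.0]
finger_gap: 0.0498
grasp_force: 0.0
```

{"api": "jog_arm", "payload": {"moves": [[[0,0,0],[0,0,0],5],[[0,0,0],[0,0,0],5],[[0,0,0],[0,0,0],5],[[0,0,0],[0,0,0],5],[[0,0,0],[0,0,0],5],[[0,0,0],[0,0,0],5],[[0,0,0],[0,0,0],5],[[0,0,0],[0,0,0],5]]}}

```text
time_s: 49.97
ee_pos: [0.4027, -0.2574, 0.1465]
eef_rot: [3.141, -0.0, 1.616]
ft_force: [0.2, -0.5, 0.2]
finger_gap: 0.0501
grasp_force: 0.0
```

```bash
python3 - <<'E'
from h import *
go([.4027,-.2575,.074],1.62)
E
```

```text
t 49.97 tcp [ 0.4027 -0.2574  0.1465] rot [ 3.141 -0.     1.616] F [ 0.2 -0.5  0.2] gap 0.0501 gf 0.0 j [-0.57  0.21 -0.3   1.06  0.    0.96]
shift if turned first [-0.01 -0.    7.25] now-axes [-0.01 -0.    7.25] turn [ 0.    -0.    -0.004]
```

{"api": "jog_arm", "payload": {"moves": [[[0,0,2],[0,0,0],5],[[0,0,2],[0,0,0],5],[[0,0,2],[0,0,0],5],[[0,0,1.2],[0,0,0],5],[[0,0,0],[0,0,0],5],[[0,0,0],[0,0,0],5],[[0,0,0],[0,0,0],1],[[0,0,0],[0,0,0],1]]}}

```text
time_s: 50.63
ee_pos: [0.4032, -0.2577, 0.0752]
eef_rot: [3.14, 0.001, 1.617]
ft_force: [0.2, -0.2, -0.1]
finger_gap: 0.0268
grasp_force: 0.0
```

{"api": "jog_arm", "payload": {"moves": [[[0,0,0],[0,0,0],1],[[0,0,0],[0,0,0],1],[[0,0,0],[0,0,0],1],[[0,0,0],[0,0,0],1],[[0,0,0],[0,0,0],1],[[0,0,0],[0,0,0],1],[[0,0,0],[0,0,0],1],[[0,0,0],[0,0,0],1]]}}

```text
time_s: 51.3
ee_pos: [0.4031, -0.2577, 0.0753]
eef_rot: [3.14, 0.001, 1.616]
ft_force: [-1.3, 0.6, 6.2]
finger_gap: 0.0151
grasp_force: 58.7
```

{"api": "jog_arm", "payload": {"moves": [[[0,0,-0.5],[0,0,0],1],[[0,0,-1.5],[0,0,0],1],[[0,0,-2],[0,0,0],1],[[0,0,-2],[0,0,0],1],[[0,0,-2],[0,0,0],1],[[0,0,-2],[0,0,0],1],[[0,0,-1],[0,0,0],1],[[0,0,0],[0,0,0.077],1]]}}

```text
time_s: 51.97
ee_pos: [0.4036, -0.258, 0.1871]
eef_rot: [3.138, 0.002, 1.541]
ft_force: [0.4, 0.6, -2.4]
finger_gap: 0.0148
grasp_force: 58.9
```

{"api": "jog_arm", "payload": {"moves": [[[0,0,0],[0,0,0],1],[[1.6,1.8,0],[0,0,0],1],[[1.7,1.7,0],[0,0,0],1],[[1.7,1.7,0],[0,0,0],1],[[1.7,1.7,0],[0,0,0],1],[[1.7,1.7,0],[0,0,0],1],[[1.5,1.5,0],[0,0,0],1],[[0,0,0],[0,0,0],1]]}}

```text
time_s: 52.63
ee_pos: [0.5088, -0.1593, 0.1838]
eef_rot: [3.141, -0.001, 1.544]
ft_force: [0.7, -0.4, -2.3]
finger_gap: 0.0151
grasp_force: 59.0
```

```bash
python3 - <<'E'
from h import *
go([.5068,-.1586,.138],1.54)
E
```

```text
t 52.63 tcp [ 0.5088 -0.1593  0.1838] rot [ 3.141e+00 -1.000e-03  1.544e+00] F [ 0.7 -0.4 -2.3] gap 0.0151 gf 59.0 j [-0.3   0.28 -0.11  1.18  0.    1.29]
shift if turned first [ 0.07 -0.2   4.58] now-axes [ 0.06 -0.21  4.58] turn [ 0.    -0.001  0.004]
```

{"api": "jog_arm", "payload": {"moves": [[[0.05,-0.18,0],[0,0,0],1],[[0,0,1],[0,0,0],1],[[0,0,2],[0,0,0],1],[[0,0,1],[0,0,0],1],[[0,0,0.4],[0,0,0],1],[[0,0,0],[0,0,0],1],[[0,0,0],[0,0,0],1],[[0,0,0],[0,0,0],1]]}}

```text
time_s: 53.3
ee_pos: [0.5051, -0.1613, 0.1409]
eef_rot: [3.141, -0.0, 1.539]
ft_force: [-0.3, -0.5, -2.6]
finger_gap: 0.015
grasp_force: 58.9
```

{"api": "jog_arm", "payload": {"moves": [[[0,0,0.3],[0,0,0],1],[[0,0,0.4],[0,0,0],1],[[0,0,0.4],[0,0,0],1],[[0,0,0.4],[0,0,0],1],[[0,0,0.4],[0,0,0],1],[[0,0,0.2],[0,0,0],1],[[0,0,0],[0,0,0],1],[[0,0,0],[0,0,0],1]]}}

```text
time_s: 53.97
ee_pos: [0.5048, -0.1609, 0.1191]
eef_rot: [-3.141, -0.0, 1.54]
ft_force: [0.3, 0.1, -2.8]
finger_gap: 0.0155
grasp_force: 59.0
```

{"api": "jog_arm", "payload": {"moves": [[[0.2,0.2,0],[0,0,0],1],[[0,0,0],[0,0,0],1],[[0,0,0.4],[0,0,0],1],[[0,0,0.4],[0,0,0],1],[[0,0,0.4],[0,0,0],1],[[0,0,0.4],[0,0,0],1],[[0,0,0],[0,0,0],1],[[0,0,0],[0,0,0],1]]}}

```text
time_s: 54.63
ee_pos: [0.5067, -0.159, 0.1028]
eef_rot: [-3.141, -0.001, 1.539]
ft_force: [-0.4, -0.1, -0.9]
finger_gap: 0.0144
grasp_force: 59.0
```

{"api": "jog_arm", "payload": {"moves": [[[0,0,0.4],[0,0,0],1],[[0,0,0.4],[0,0,0],1],[[0,0,0.3],[0,0,0],1],[[0,0,0.2],[0,0,0],1],[[0,0,0.1],[0,0,0],1],[[0,0,0],[0,0,0],1],[[0,0,0],[0,0,0],1],[[0,0,0],[0,0,0],1]]}}

```text
time_s: 55.3
ee_pos: [0.507, -0.159, 0.0894]
eef_rot: [3.142, -0.0, 1.54]
ft_force: [-0.7, -1.7, -0.9]
finger_gap: 0.0152
grasp_force: 59.0
```

{"api": "jog_arm", "payload": {"moves": [[[0,0,0],[0,0,-0.12],1],[[0,0,0],[0,0,-0.12],1],[[0,0,0],[0,0,-0.12],1],[[0,0,0],[0,0,-0.12],1],[[0,0,0],[0,0,-0.12],1],[[0,0,0],[0,0,-0.12],1],[[0,0,0],[0,0,-0.12],1],[[0,0,0],[0,0,0],1]]}}

```text
time_s: 55.97
ee_pos: [0.507, -0.159, 0.0894]
eef_rot: [3.141, -0.0, 2.385]
ft_force: [-0.2, -0.4, -2.1]
finger_gap: 0.0152
grasp_force: 59.0
```

{"api": "jog_arm", "payload": {"moves": [[[0,0,0],[0,0,-0.12],1],[[0,0,0],[0,0,-0.12],1],[[0,0,0],[0,0,-0.12],1],[[0,0,0],[0,0,-0.12],1],[[0,0,0],[0,0,-0.12],1],[[0,0,0],[0,0,-0.12],1],[[0,0,0],[0,0,-0.015],1],[[0,0,0],[0,0,0],1]]}}

```text
time_s: 56.63
ee_pos: [0.507, -0.159, 0.0893]
eef_rot: [3.141, -0.0, 3.109]
ft_force: [0.0, -0.5, -1.3]
finger_gap: 0.0148
grasp_force: 59.0
```

{"api": "jog_arm", "payload": {"moves": [[[0,0,0.15],[0,0,0],1],[[0,0,0],[0,0,0],1],[[0,0,0],[0,0,0],3.5],[[0,0,0],[0,0,0],3.5],[[0,0,0],[0,0,0],3.5],[[0,0,0],[0,0,0],3.5],[[0,0,-0.5],[0,0,0],3.5],[[0,0,-1.5],[0,0,0],3.5]]}}

```text
time_s: 57.3
ee_pos: [0.5058, -0.1587, 0.1066]
eef_rot: [3.14, -0.003, 3.114]
ft_force: [-0.2, -0.5, -0.5]
finger_gap: 0.035
grasp_force: 0.0
```

{"api": "jog_arm", "payload": {"moves": [[[0,0,-2],[0,0,0],5],[[0,0,-2],[0,0,0],5],[[0,0,-2],[0,0,0],5],[[0,0,-2],[0,0,0],5],[[0,0,-2],[0,0,0],5],[[2.5,1,0],[0,0,0],5],[[2.5,1,0],[0,0,0],5],[[2.5,1,0],[0,0,0],5]]}}

```text
time_s: 57.97
ee_pos: [0.4321, -0.1268, 0.2083]
eef_rot: [3.141, 0.001, 3.114]
ft_force: [0.4, -0.5, 0.6]
finger_gap: 0.05
grasp_force: 0.0
```

{"api": "jog_arm", "payload": {"moves": [[[2.5,1,0],[0,0,0],5],[[0,2,0],[0,0,0],5],[[0,0,0],[0,0,0],5],[[0,0,0],[0,0,0],5],[[0,0,0],[0,0,0],5],[[0,0,0],[0,0,0],5],[[0,0,0],[0,0,0],5],[[0,0,0],[0,0,0],5]]}}

```text
time_s: 58.63
ee_pos: [0.4088, -0.0968, 0.2076]
eef_rot: [3.141, -0.001, 3.114]
ft_force: [0.2, 0.2, 0.0]
finger_gap: 0.0497
grasp_force: 0.0
```

```bash
python3 - <<'E'
from h import *
st(); 
im,d,W=shot('top'); print(jars(W,im)); rect(W,'keys',(.46,.54,-.22,.0,.085,.12)); rect(W,'collars',(.46,.54,-.22,.0,.0675,.077)); rect(W,'rim',(.52,.75,-.3,.05,.0715,.085))
im2,d,W=shot('side'); rect(W,'keysS',(.46,.54,-.22,.0,.085,.12))
cv2.imwrite('pics/fin.png',np.hstack([cv2.resize(im[100:220,240:400],(400,300)),cv2.resize(im2[150:270,240:400],(400,300))]))
E
```

```text
t 58.63 tcp [ 0.4088 -0.0968  0.2076] rot [ 3.141e+00 -1.000e-03  3.114e+00] F [0.2 0.2 0. ] gap 0.0497 gf 0.0 j [-0.23  0.08 -0.3   1.19  0.   -0.2 ]
[([0.652, -0.062, 0.115], 262), ([0.586, -0.063, 0.115], 280)]
keys 111 [array([510.7, -53. ]), array([16.2, 45.4]), np.float64(88.4)] z 0.1026 mean [ 0.5097 -0.0522  0.102 ]
collars 68 [array([507.6, -39.8]), array([46.7, 19.9]), np.float64(13.3)] z 0.0705 mean [ 0.509  -0.0394  0.0708]
collars 50 [array([509.3, -68.7]), array([12.7, 39.8]), np.float64(84.4)] z 0.07 mean [ 0.5095 -0.0679  0.0704]
rim 180 [array([618.7, -50.8]), array([ 86.3, 141.6]), np.float64(90.0)] z 0.0774 mean [ 0.6037 -0.0305  0.0776]
rim 39 [array([ 685.2, -104.7]), array([45.3,  6.7]), np.float64(85.9)] z 0.0768 mean [ 0.685  -0.1052  0.0767]
keysS 138 [array([ 509.1, -160.5]), array([18.3, 46.3]), np.float64(88.5)] z 0.1005 mean [ 0.507  -0.1623  0.0983]
keysS 123 [array([511.7, -56. ]), array([47.9, 18.6]), np.float64(0.0)] z 0.1005 mean [ 0.5106 -0.0588  0.0987]
```

View pics/fin.png

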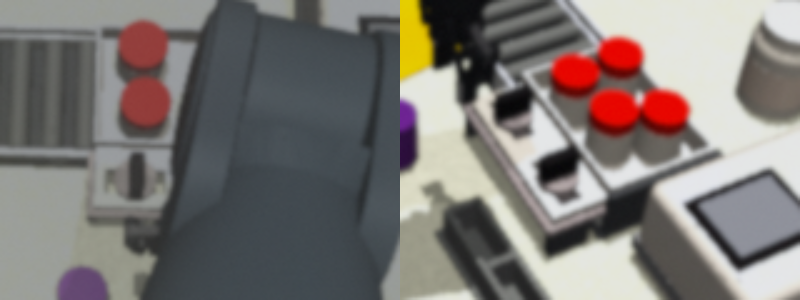

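Both keys sit crosswise with their collars on the flange, at about 1 to 2 mm from the slot centres. The four jars stand in the tray at the stop, and the arm is clear of everything.

```bash
python3 -c "
from bench import ticket
print(ticket.job_done())"
```

```text
the job is handed in; nothing more can be done
None
```

The job is handed in: all four jars stand upright in the tray, the tray was pushed home against the stop, and both T-keys are in their slots, turned crosswise with collars on the flange; the hand-in returned no verdict.

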